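# Hang the washed sizing gauges on the drying rack

## Task

Push the white drip tray fully home under the drying rack, against its back stop. Then take every sizing gauge out of the yellow caddy and hang it by its hook on the rail, each in a free gap between the brushes, with its ring on the far side of the rail as the brushes hang, without shoving the brushes along the rail or knocking them off. Only when all the gauges hang still, push the fan switch lever fully over to on. The tray must be home at the end too, and leave the mandarins and the tape roll alone.

Things in the scene. Friction and masses are not known exactly. Their poses are not given: they have to be found in the camera images.
- rack: drying rack, fixed. Origin on the table under the rail's middle; x away from the robot, y along the rail, z up. Flat rail 8 mm thick (x), 40 mm tall, top at height 135 mm, free from y = -204 to 204 mm between two posts 136 mm tall. Low feet run back from the posts. Behind: tray stop, 14 mm high, front face at x = 62 mm; fan box 96 mm high at x = 127 to 200 mm.
- rail_mid (a point): middle of the rail's top edge, rack's axes. Items hang with the stem on the far (+x) side of the rail and the hook's lip on the robot's side, underside about 30 mm above the table, their _mid point 9 to 17 mm beyond the rail's mid-plane, height about 112 mm, leaning up to about 0.15 rad.
- gauge1_mid (a point): steel fruit sizing gauge, loose, 160 g, may be absent; 165 mm tall; point: its centre, half-way up the stem's centre line. z up along the stem, y across, x from hook to stem. Below: octagonal ring 60 mm wide (y), 10 mm thick (x), height 0 to 60 mm. Stem 10 by 20 mm. Starts upright, ring down, in a caddy cup with a few mm of play, hook roughly towards the robot.
- gauge1_hook (a point): gauge1: middle of the underside of its hook's bridge, where the rail's top edge goes: 13 mm towards -x from the stem's centre line, 105 mm above the underside. Slot 16 mm wide (x), open downwards; bridge 7 mm thick, 20 mm wide (y); outer lip 6 mm thick hangs 25 mm below the bridge.
- gauge1_grip (a point): gauge1: middle of its grey grip, 138 mm above the underside: 14 mm thick (x), 20 mm wide (y), from height 112 (the hook's top) to 157 mm, then a cap 18 by 22 mm, 8 mm high. Pinch from above across the 14 mm.
- gauge2_mid (a point): steel fruit sizing gauge, loose, 160 g, may be absent; 165 mm tall; point: its centre, half-way up the stem's centre line. z up along the stem, y across, x from hook to stem. Below: octagonal ring 60 mm wide (y), 10 mm thick (x), height 0 to 60 mm. Stem 10 by 20 mm. Starts upright, ring down, in a caddy cup with a few mm of play, hook roughly towards the robot.
- gauge2_hook (a point): gauge2: middle of the underside of its hook's bridge, where the rail's top edge goes: 13 mm towards -x from the stem's centre line, 105 mm above the underside. Slot 16 mm wide (x), open downwards; bridge 7 mm thick, 20 mm wide (y); outer lip 6 mm thick hangs 25 mm below the bridge.
- gauge2_grip (a point): gauge2: middle of its grey grip, 138 mm above the underside: 14 mm thick (x), 20 mm wide (y), from height 112 (the hook's top) to 157 mm, then a cap 18 by 22 mm, 8 mm high. Pinch from above across the 14 mm.
- gauge3_mid (a point): steel fruit sizing gauge, loose, 160 g, may be absent; 165 mm tall; point: its centre, half-way up the stem's centre line. z up along the stem, y across, x from hook to stem. Below: octagonal ring 60 mm wide (y), 10 mm thick (x), height 0 to 60 mm. Stem 10 by 20 mm. Starts upright, ring down, in a caddy cup with a few mm of play, hook roughly towards the robot.
- gauge3_hook (a point): gauge3: middle of the underside of its hook's bridge, where the rail's top edge goes: 13 mm towards -x from the stem's centre line, 105 mm above the underside. Slot 16 mm wide (x), open downwards; bridge 7 mm thick, 20 mm wide (y); outer lip 6 mm thick hangs 25 mm below the bridge.
- gauge3_grip (a point): gauge3: middle of its grey grip, 138 mm above the underside: 14 mm thick (x), 20 mm wide (y), from height 112 (the hook's top) to 157 mm, then a cap 18 by 22 mm, 8 mm high. Pinch from above across the 14 mm.
- brush1_mid (a point): wooden brush, loose, 110 g, hanging on the rail with the same stem, hook and grip as a gauge, 165 mm tall; point and axes as a gauge's. Head 32 mm wide (y), 18 mm thick, in place of the ring. To be left hanging. Brushes hang about 120 mm apart, leaving gaps 80 to 96 mm clear between heads.
- brush2_mid (a point): wooden brush, loose, 110 g, hanging on the rail with the same stem, hook and grip as a gauge, 165 mm tall; point and axes as a gauge's. Head 32 mm wide (y), 18 mm thick, in place of the ring. To be left hanging. Brushes hang about 120 mm apart, leaving gaps 80 to 96 mm clear between heads.
- brush3_mid (a point): wooden brush, loose, 110 g, hanging on the rail with the same stem, hook and grip as a gauge, 165 mm tall; point and axes as a gauge's. Head 32 mm wide (y), 18 mm thick, in place of the ring. To be left hanging. Brushes hang about 120 mm apart, leaving gaps 80 to 96 mm clear between heads.
- brush4_mid (a point): wooden brush, loose, 110 g, hanging on the rail with the same stem, hook and grip as a gauge, 165 mm tall; point and axes as a gauge's. Head 32 mm wide (y), 18 mm thick, in place of the ring. To be left hanging. Brushes hang about 120 mm apart, leaving gaps 80 to 96 mm clear between heads.
- caddy: yellow caddy, fixed. Origin on the table at its middle; y along its row. Three upright open cups at y = -85, 0, 85 mm, each a slot 15 mm (x) by 68 mm (y) inside, 25 by 76 mm outside, floor at height 8 mm, rim at height 64 mm.
- tray_handle (a point): white drip tray, loose, 450 g, 160 (x) by 380 mm (y), walls 12 mm high. Handle: upright plate 8 mm thick (x), 70 mm wide (y), on the middle of its near wall, top 60 mm up. Point: in the handle, 40 mm up, 76 mm towards -x from tray centre; x from handle into tray. Slides on the table. Home: this point at x = -94 mm, y = 0 in the rack's frame, 14 mm side play.
- switch (a joint): fan switch lever: 0 = off (leaning towards the robot), 1.0 rad = fully on (leaning away). Stays where it is left; light friction.
- switch_tip (a point): tip of the fan switch lever, a black toggle arm about 70 mm long on a grey block fixed on the table; it swings about a level axis along y, so the tip goes towards +x, rising then sinking, as it is pushed on.
- mandarin1: mandarin, 66 mm across, 49 mm high; origin at its underside. A bystander.
- mandarin2: mandarin, 66 mm across, 49 mm high; origin at its underside. A bystander.
- tape: roll of packing tape lying flat, 96 mm across, 45 mm high; origin at its underside. A bystander.
There are look-alikes about, which are no part of the job. What is shaped like the part that bears switch but green is not meant.

How it is judged (in metres and radians):
On the way, in this order (a step that is already met when the one before it is completed fails the run):
1. the tray is pushed home under the rack (x of tray_handle in the frame of rack between -0.12 and -0.075 m and y of tray_handle in the frame of rack between -0.03 and 0.03 m and height (world z) of tray_handle below 0.046 m and angle between the y axis of tray_handle and the y axis of rack, either way round below 0.12 rad), for 0.2 s.
2. every gauge hangs on the rail, let go (x of gauge1_mid in the frame of rack between -0.005 and 0.03 m and y of gauge1_mid in the frame of rack between -0.185 and 0.185 m and z of gauge1_mid in the frame of rack between 0.104 and 0.12 m and angle between each of gauge1_mid, gauge2_mid, gauge3_mid's own z axis and vertical below 0.26 rad and angle between the x axis of each of gauge1_mid, gauge2_mid, gauge3_mid and the x axis of rack, either way round below 0.4 rad and linear speed of each of gauge1, gauge2, gauge3 below 0.03 m/s and contact force between each of gauge1, gauge2, gauge3 and the fingers below 0.1 N and x of gauge2_mid in the frame of rack between -0.005 and 0.03 m and y of gauge2_mid in the frame of rack between -0.185 and 0.185 m and z of gauge2_mid in the frame of rack between 0.104 and 0.12 m and x of gauge3_mid in the frame of rack between -0.005 and 0.03 m and y of gauge3_mid in the frame of rack between -0.185 and 0.185 m and z of gauge3_mid in the frame of rack between 0.104 and 0.12 m), for 0.3 s.
3. the fan switch is pushed to on (value of joint switch above 0.85 rad), for 0.2 s.
At the end, for the whole second after the job is handed in: Tray home (within 20 mm in depth, 30 mm sideways, 0.12 rad); every gauge hangs released and still on the rail, ring on the far side, within 8 mm of hanging height, lean under 0.26 rad, square within 0.4 rad; brushes still hang within 30 mm of their starts; switch past 0.85 rad (all of step 1 and all of step 2 and value of joint switch above 0.85 rad and x of brush1_mid in the frame of rack between -0.005 and 0.03 m and z of brush1_mid in the frame of rack between 0.1 and 0.124 m and distance of each of brush1_mid, brush2_mid, brush3_mid, brush4_mid from where it was at the start of the episode below 0.03 m and x of brush2_mid in the frame of rack between -0.005 and 0.03 m and z of brush2_mid in the frame of rack between 0.1 and 0.124 m and x of brush3_mid in the frame of rack between -0.005 and 0.03 m and z of brush3_mid in the frame of rack between 0.1 and 0.124 m and x of brush4_mid in the frame of rack between -0.005 and 0.03 m and z of brush4_mid in the frame of rack between 0.1 and 0.124 m); the robot touches nothing.
It fails at once if a brush is knocked off the rail (height (world z) of any of brush1_mid, brush2_mid, brush3_mid, brush4_mid below 0.09 m).
It fails at once if a mandarin or the tape roll is moved more than 30 mm (distance of any of mandarin1, mandarin2, tape from where it was at the start of the episode above 0.03 m).
Of gauge1, gauge2, gauge3 only 2 to 3 are there at a start; the rules pass over those that are not, and their reading is None.
At some moment in a run one of tray may be knocked a few centimetres aside while the robot is not near it.
Once in a run the grip may slacken for a moment while it holds something.
It also fails if it takes over 210 s, if anything falls off the work surface, if the arm or the gripper's body presses on something with over 40 N, if the wrist force passes 120 N, or if a joint passes its speed limit or range.

## Robot

A 6-joint arm with a two-finger parallel gripper is mounted at the origin on the work surface. World frame = base frame: x ahead of the robot, y to its left, z up, the work surface at z = 0. Lengths are in mm, angles in degrees, forces in N, time in s.
With the tool pointing down it reaches from about 325 to 900 mm from the base axis. Payload 3.5 kg.
Tool frame: the origin (TCP) lies midway between the tips of the shut fingers; the grasp point (between the pads) lies 19 mm behind it; z points along the fingers, y is the direction in which the jaws open and shut (so a half turn about z gives the same grasp; the last joint's range is limited). The gripper opens to 85 mm and grips with 20 to 120 N. Pads are 22 mm wide; open, the fingers measure 114 mm over their backs; the gripper's body (76 mm by 85 mm) begins 54 mm behind the grasp point. The pads swing forward as they close: fully open they stand 13 mm farther back than shut.
Start: joints at [-78.461, 15.837, -1.513, 72.651, 0, 84.076], TCP at [187.552, -596.193, 231.313] pointing down, gripper open.
Joint ranges: [-178.77, 178.77], [-48.84, 107.48], [-61.69, 71.31], [-111.58, 123.2], [-90, 87.43], [-180, 180]. Speed limits (degrees/s): [147.25, 147.25, 180, 180, 180, 180].

## Interface

Orientations are given as a 3x3 rotation matrix whose columns are the frame's x, y, z axes.
In Python, from bench import ctrl gives the robot as it stands.
- The arm moves only by the tool step_arm, never from a script. Its argument "series" is a list of rows, each a list of 7 numbers: the turn, a rotation vector about the tool's x, y, z in rad, then the shift along the tool's x, y, z in m, then the gripper command: -1 is fully open, 1 is shut, values between are in proportion. In form: [[wx, wy, wz, x, y, z, jaw], ...]. A call has 1 to 8 rows; each row shifts and turns the pose as measured when the row begins, along the tool's axes as they then stand; what a row does not reach is not made up. A row lasts 1/8 s, in which the tool goes at most 62.5 mm and 10.7 degrees, less where a joint would pass 70% of its speed; a pose out of reach is approached as far as the arm can. A call with a gripper value outside its range is refused whole. The fingers move at their own pace and stop on an object; "grip_force" is the grip in N (left out, the last holds). Time passes only in rows, so rows that do not move let the fingers close. It gives the time, the measured TCP pose, the force and the opening at its end, in the units of the state.
- ctrl.read_state(): the state, without advancing time (a new reading comes with each control period).
- ctrl.snapshot(name): name is "scene" or "side" or "wrist"; returns the picture (480x640x3 uint8, blue, green, red); there is no depth.
- ctrl.calibration(name): a dict with "vertical_fov" (degrees; the focal length in pixels is half the picture's height over the tangent of half this angle, whatever the lens; pixels are square), "cx", "cy" (the principal point, pixels), "extrinsics" (4x4, takes a point from camera to world coordinates). Camera axes: x right, y down, z forward; pixel columns grow to the right and rows downward; lengths in mm; the calibration is good to about 2 mm. The wrist camera is an equidistant fisheye: a pixel r from the principal point sees the ray r / f radians off the axis. A picture is of the moment at which its call begins: read the wrist's pose just before it. calibration takes no time and is no camera call; for the wrist camera it gives the pose at the moment of the call.
- ctrl.sign_off(): hands the job in, once; it reports no verdict.
Trained networks look in the newest picture that a camera, given by its name, has taken for a name from the list of things; names that differ only in an ending like _2 or _b are one class to them, and where a whole thing is asked for, a point or a joint stands for the part that bears it (a point fixed in the world has none). Each returns a list of dicts, best first, with "confidence" (0 to 1); they miss things now and then, are a little off and sometimes report something else, mostly with a low value. They report only what shows in the picture. A call takes as long as a camera call. They do not tell look-alikes from the thing itself.
- ctrl.recognise(camera, query): "position" ([x, y, z] in mm, in world coordinates, good to about 4 mm: the middle of the surface that is visible of it).
The state is a dict: "clock": time; "joint_pos": joint angles; "dq": joint speeds; "joint_efforts": joint torques, N m; "tool_pos": TCP position; "tool_rot": TCP orientation; "contact_force": force on the tool from outside, world axes, zero at the start; "torque": the same for the moment, N m; "opening": finger opening in mm.
Only numpy, scipy, OpenCV 4.12 (cv2) and the standard library are available. Lean on these libraries where they do the work, as an engineer would, in place of code of your own. Each camera call takes 0.05 s, during which the arm holds its last target.

## Working session

There is one attempt and no reset: what is moved stays moved. The work goes in short steps, Python scripts to look and compute and a tool call to move; the robot and the scene stay as the last step left them, time stands still between calls to the robot, and variables do not carry over. Pictures are saved under pics/ and viewed, and the job is handed in when it is done.

Besides the shell and the picture viewer there is one more tool, called after "Request:" by a JSON object that holds its "op" and its "data", one argument or row to a line. step_arm: Moves the arm, as the interface text tells. Its arguments: {"type":"object","properties":{"series":{"type":"array"},"grip_force":{"type":"number"}},"required":["series"]}

```bash
ls; mkdir -p pics
cat > h.py <<'E'
import numpy as np, cv2, json
from bench import ctrl
def proj(cam,P,c=None):
    c=c or ctrl.calibration(cam); T=np.array(c["extrinsics"]); p=np.linalg.inv(T)@np.r_[P,1]
    f=240/np.tan(np.radians(c["vertical_fov"])/2)
    x,y,z=p[:3]
    if cam=="wrist":
        r=np.hypot(x,y); th=np.arctan2(r,z); return np.array([c["cx"]+f*th*x/max(r,1e-9),c["cy"]+f*th*y/max(r,1e-9)])
    return np.array([c["cx"]+f*x/z,c["cy"]+f*y/z])
def ray(cam,u,v,c=None):
    c=c or ctrl.calibration(cam); T=np.array(c["extrinsics"]); f=240/np.tan(np.radians(c["vertical_fov"])/2)
    a=(u-c["cx"])/f;b=(v-c["cy"])/f
    if cam=="wrist":
        th=np.hypot(a,b); s=np.sin(th)/max(th,1e-9); d=np.array([a*s,b*s,np.cos(th)])
    else: d=np.array([a,b,1.])
    d=T[:3,:3]@d; return T[:3,3],d/np.linalg.norm(d)
def atz(cam,u,v,z,c=None):
    o,d=ray(cam,u,v,c); return o+d*(z-o[2])/d[2]
def st():
    s=ctrl.read_state(); print("t",s["clock"],"tcp",np.round(s["tool_pos"],1),"F",np.round(s["contact_force"],1),"open",s["opening"]); print(np.round(s["tool_rot"],3).tolist(), np.round(s["joint_pos"],1)); return s
E
python3 - <<'E'
from h import *
s=st()
for n in ("scene","side","wrist"):
    c=ctrl.calibration(n); print(n,c["vertical_fov"],c["cx"],c["cy"],np.round(c["extrinsics"],3).tolist())
    cv2.imwrite(f"pics/a_{n}.png",ctrl.snapshot(n))
    for q in ["rack","rail_mid","gauge1_mid","gauge1_grip","gauge1_hook","brush1_mid","caddy","tray_handle","switch_tip","switch","mandarin1","tape"]:
        try:
            print(n,q,[(np.round(d["position"]).tolist(),round(d["confidence"],2)) for d in ctrl.recognise(n,q)])
        except Exception as e: print(q,e)
E
```

```text
pics
t 0.0 tcp [ 187.4 -595.4  230.1] F [-0.1  0.5 -0. ] open 85.6860980206812
[[0.954, 0.3, -0.0], [0.3, -0.954, 0.002], [0.0, -0.002, -1.0]] [-78.5  15.9  -1.6  72.7   0.   84.1]
scene 46.60996652880977 325.1616496694473 236.3846071907368 [[0.204, 0.787, -0.582, 1376.491], [0.979, -0.155, 0.134, -215.866], [0.015, -0.597, -0.802, 1288.722], [0.0, 0.0, 0.0, 1.0]]
scene rack [([352.0, 219.0, 31.0], 0.51)]
scene rail_mid [([817.0, -132.0, 99.0], 0.81)]
scene gauge1_mid [([536.0, 230.0, 120.0], 0.54), ([672.0, -66.0, 114.0], 0.4)]
scene gauge1_grip [([532.0, 228.0, 115.0], 0.8), ([818.0, -131.0, 98.0], 0.46)]
scene gauge1_hook [([531.0, 229.0, 116.0], 0.57)]
scene brush1_mid [([658.0, -299.0, 116.0], 0.71)]
scene caddy [([548.0, 311.0, 24.0], 0.64)]
scene tray_handle [([508.0, -136.0, -1.0], 0.91)]
scene switch_tip [([534.0, -434.0, 85.0], 0.72), ([679.0, 56.0, 116.0], 0.57)]
scene switch [([533.0, -437.0, 80.0], 0.51)]
scene mandarin1 [([408.0, -336.0, 38.0], 0.85), ([740.0, 205.0, 41.0], 0.75)]
scene tape [([358.0, 218.0, 30.0], 0.86), ([536.0, -433.0, 84.0], 0.7), ([740.0, 209.0, 42
[... 763 characters left out ...]
0], 0.52), ([371.0, -480.0, 76.0], 0.49), ([529.0, 411.0, 122.0], 0.31), ([525.0, 245.0, 123.0], 0.27)]
side switch [([372.0, -473.0, 79.0], 0.66)]
side mandarin1 [([720.0, 230.0, 41.0], 0.69), ([388.0, -321.0, 37.0], 0.65)]
side tape [([348.0, 237.0, 31.0], 0.72), ([656.0, -166.0, 137.0], 0.42)]
wrist 65.70646984690485 320.71823001913674 238.5008606581524 [[0.299, -0.919, -0.257, 252.265], [-0.954, -0.288, -0.081, -576.538], [0.0, 0.27, -0.963, 374.177], [0.0, 0.0, 0.0, 1.0]]
wrist rack []
wrist rail_mid []
wrist gauge1_mid []
wrist gauge1_grip []
wrist gauge1_hook []
wrist brush1_mid []
wrist caddy []
wrist tray_handle []
wrist switch_tip []
wrist switch []
wrist mandarin1 []
wrist tape []
```

View pics/a_scene.png

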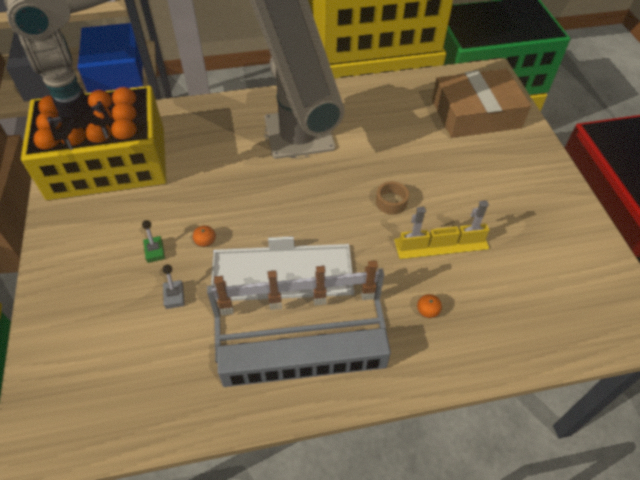

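View pics/a_side.png

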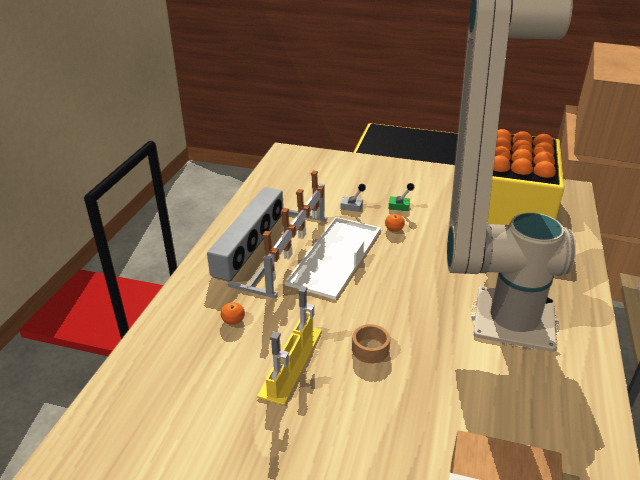

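View pics/a_wrist.png

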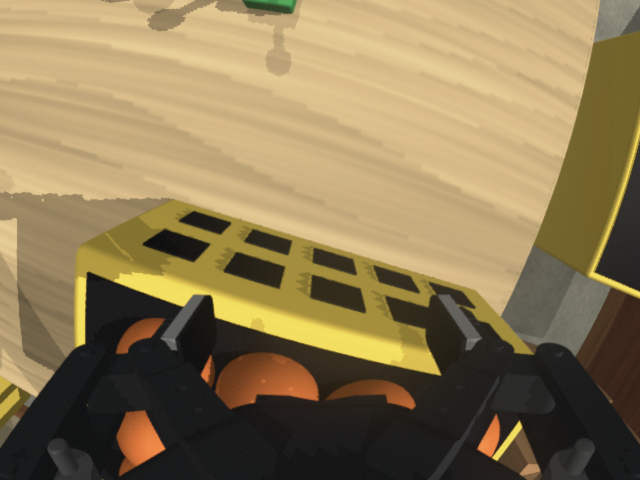

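Run:
```python
from h import *
a=cv2.imread("pics/a_scene.png"); b=cv2.imread("pics/a_side.png")
cv2.imwrite("pics/c1.png",cv2.resize(a[225:395,195:400],None,fx=3.6,fy=3.6,interpolation=cv2.INTER_CUBIC)[:600])
cv2.imwrite("pics/c2.png",cv2.resize(a[170:330,370:510],None,fx=3.7,fy=3.7,interpolation=cv2.INTER_CUBIC))
cv2.imwrite("pics/c3.png",cv2.resize(b[160:310,200:420],None,fx=3.6,fy=3.6,interpolation=cv2.INTER_CUBIC))
cv2.imwrite("pics/c4.png",cv2.resize(a[210:310,130:230],None,fx=5,fy=5,interpolation=cv2.INTER_CUBIC))
```

```text
(no output)
```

View pics/c1.png

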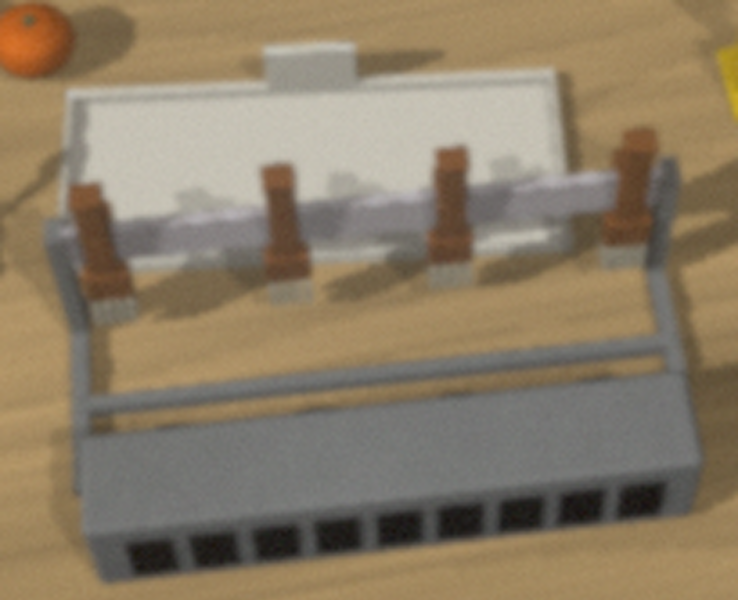

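View pics/c2.png

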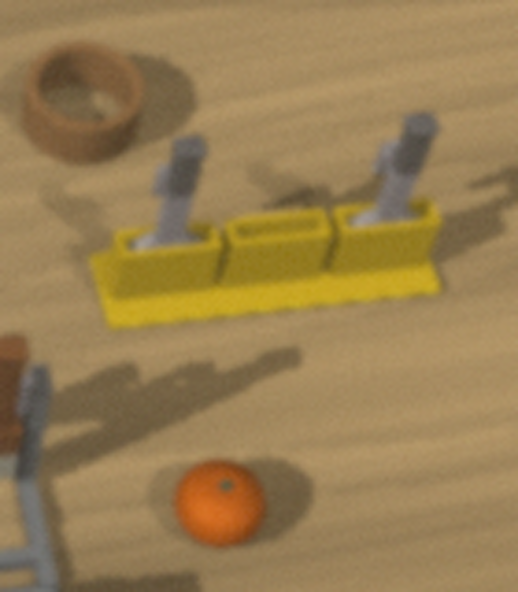

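View pics/c3.png

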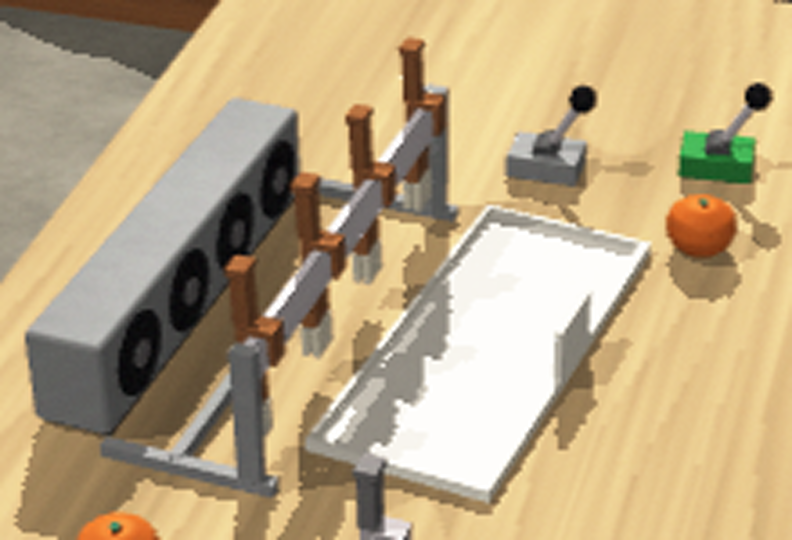

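View pics/c4.png

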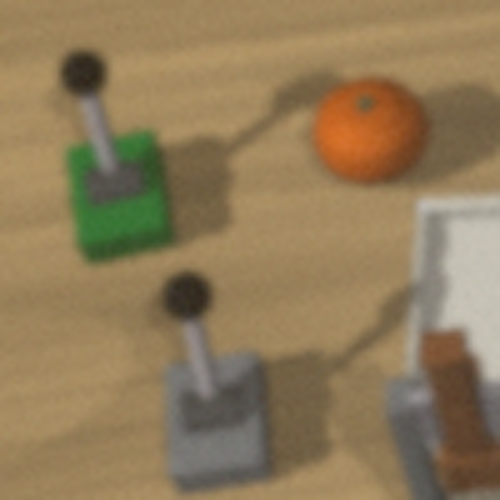

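```bash
cat >> h.py <<'E'
def tri(p,q,ca="scene",cb="side"):
    o1,d1=ray(ca,*p);o2,d2=ray(cb,*q)
    A=np.c_[d1,-d2];t=np.linalg.lstsq(A,o2-o1,rcond=None)[0]
    a=o1+d1*t[0];b=o2+d2*t[1];return (a+b)/2,np.linalg.norm(a-b)
E
python3 - <<'E'
from h import *
r=lambda x:np.round(x,1)
c1=lambda u,v:(195+u/3.6,225+v/3.6); c2=lambda u,v:(370+u/3.7,170+v/3.7); c3=lambda u,v:(200+u/3.6,160+v/3.6)
c4=lambda u,v:(130+u/5,210+v/5)
L=atz("scene",*c1(55,226),136);R=atz("scene",*c1(664,163),136)
print("posts scene",r(L),r(R),np.linalg.norm(R-L),np.degrees(np.arctan2(*(R-L)[[0,1]])))
L2=atz("side",*c3(437,93),136);R2=atz("side",*c3(247,347),136)
print("posts side",r(L2),r(R2),np.linalg.norm(R2-L2),np.degrees(np.arctan2(*(R2-L2)[[0,1]])))
# box top front edge scene z=96
A=atz("scene",*c1(82,438),96);B=atz("scene",*c1(683,376),96);print("box",r(A),r(B),np.degrees(np.arctan2(*(B-A)[[0,1]])))
# caddy rim far edge z=64 (lower edge in image)
A=atz("scene",*c2(118,250),64);B=atz("scene",*c2(438,222),64);print("caddy far rim",r(A),r(B),np.linalg.norm(A-B),np.degrees(np.arctan2(*(B-A)[[0,1]])))
A=atz("scene",*c2(117,232),64);B=atz("scene",*c2(435,200),64);print("caddy near rim",r(A),r(B),np.linalg.norm(A-B),np.degrees(np.arctan2(*(B-A)[[0,1]])))
for n,p,q in [("cap1",c2(190,145),c3(371,465)),("brushcap1",c1(87,190),c3(412,46)),("b2",c1(277,170),c3(359,112)),("b3",c1(450,154),c3(306,181)),("b4",c1(641,136),c3(241,264)),("knob",c4(187,296),c3(583,99))]:
    P,e=tri(p,q);print(n,r(P),r(e))
for n,(p) in dict(NL=c1(70,92),NR=c1(553,72),FR=c1(570,248),HL=c1(265,48),HR=c1(355,44)).items(): print(n,r(atz("scene",*p,60 if n[0]=="H" else 12)))
E
```

```text
posts scene [ 637.3 -325.9  136. ] [668.   87.1 136. ] 414.14665958866556 4.245828519302745
posts side [ 634.4 -322.7  136. ] [668.4  85.  136. ] 409.13705710794756 4.7644393237607225
box [ 774.8 -326.1   96. ] [808.3  66.   96. ] 4.870800758890151
caddy far rim [532.2 194.5  64. ] [553.5 438.6  64. ] 244.98889052307587 4.995049660903368
caddy near rim [515.9 198.5  64. ] [533.3 444.2  64. ] 246.29003093385185 4.036631804738316
cap1 [525.4 234.1 171. ] 3.3
brushcap1 [ 650.8 -298.3  193.8] 1.0
b2 [ 660.6 -176.2  194.7] 0.2
b3 [669.4 -63.6 193.5] 0.0
b4 [679.3  62.  194.1] 1.9
knob [ 524.5 -435.    83.5] 3.5
NL [ 438.4 -316.2   12. ]
NR [492.3  56.3  12. ]
FR [650.7  31.9  12. ]
HL [ 461.3 -163.9   60. ]
HR [470.8 -96.2  60. ]
```

Request:
{"op": "step_arm", "data": {
  "series": [
    [0,0,0,0,0,-0.05,-1],
    [0,0,0,0,0,-0.05,-1],
    [0,0,-0.18,0,0,0,-1],
    [0,0,-0.18,0,0,0,-1],
    [0,0,-0.18,0,0,0,-1],
    [0,0,-0.18,0,0,0,-1],
    [0,0,-0.18,0,0,0,-1],
    [0,0,-0.18,0,0,0,-1]
  ],
  "grip_force": 40
}}

```text
clock: 2.95
tool_pos: [187.5, -595.9, 334.4]
tool_rot: [[0.15, 0.989, -0.0], [0.989, -0.15, 0.0], [0.0, -0.0, -1.0]]
contact_force: [0.4, 0.3, -0.5]
opening: 85.7
```

```bash
cat >> h.py <<'E'
def go(P,theta=None):
    """remaining shift to world P, in tool axes (mm), and wz to bring tool-x heading to theta deg"""
    s=st(); R=np.array(s["tool_rot"]); d=R.T@(np.array(P)-s["tool_pos"])
    th=np.degrees(np.arctan2(R[1,0],R[0,0]))
    print("shift tool",np.round(d,1),"heading",round(th,2),"wz",None if theta is None else round(-np.radians(theta-th),4), "tilt wx,wy", np.round([R[:,1]@[0,0,1], -R[:,0]@[0,0,1]],4))
E
python3 - <<'E'
from h import *
go([460,-130,250],82)
E
```

```text
t 2.95 tcp [ 187.5 -595.9  334.4] F [ 0.4  0.3 -0.5] open 85.74457717013502
[[0.15, 0.989, -0.0], [0.989, -0.15, 0.0], [0.0, -0.0, -1.0]] [-78.5  14.    8.3  84.4  -0.   20.2]
shift tool [501.4 199.6  84.5] heading 81.38 wz -0.0109 tilt wx,wy [-0.0001 -0.0004]
```

Request:
{"op": "step_arm", "data": {
  "series": [
    [0,0,0,0.05,0.02,0,-1],
    [0,0,0,0.05,0.02,0,-1],
    [0,0,0,0.05,0.02,0,-1],
    [0,0,0,0.05,0.02,0,-1],
    [0,0,0,0.05,0.02,0.01,-1],
    [0,0,0,0.05,0.02,0.01,-1],
    [0,0,0,0.05,0.02,0.01,-1],
    [0,0,0,0.05,0.02,0.01,-1]
  ]
}}

```text
clock: 3.95
tool_pos: [411.3, -218.3, 294.1]
tool_rot: [[0.157, 0.988, 0.006], [0.988, -0.157, -0.005], [-0.004, 0.006, -1.0]]
contact_force: [0.2, 0.1, -0.5]
opening: 85.2
```

Run:
```python
from h import *
go([460,-130,250],82)
c=ctrl.calibration("wrist"); cv2.imwrite("pics/w1.png",ctrl.snapshot("wrist")); json.dump({k:np.array(v).tolist() for k,v in c.items() if k!='x'},open("w1.json","w"))
print(c.keys())
for q in ["tray_handle","rail_mid","brush1_mid"]: print(q,[(np.round(d["position"]).tolist(),round(d["confidence"],2)) for d in ctrl.recognise("wrist",q)])
```

```text
t 3.95 tcp [ 411.3 -218.3  294.1] F [ 0.2  0.1 -0.5] open 85.19389280917206
[[0.157, 0.988, 0.006], [0.988, -0.157, -0.005], [-0.004, 0.006, -1.0]] [-35.9  -2.5 -14.7  77.3  -0.   63.1]
shift tool [95. 34. 44.] heading 80.99 wz -0.0176 tilt wx,wy [0.0063 0.0038]
dict_keys(['vertical_fov', 'cx', 'cy', 'extrinsics'])
tray_handle [([534.0, -163.0, 2.0], 0.97)]
rail_mid [([773.0, -179.0, 93.0], 0.68)]
brush1_mid [([642.0, -299.0, 140.0], 0.64)]
```

View pics/w1.png

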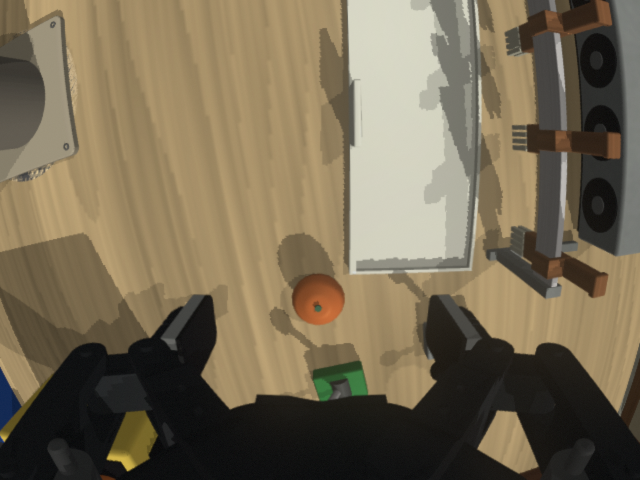

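Request:
{"op": "step_arm", "data": {
  "series": [
    [0,0,-0.01,0.03,0.011,0.01,-1],
    [0,0,-0.01,0.03,0.011,0.01,-1],
    [0,0,0,0.03,0.011,0.015,-1],
    [0,0,0,0,0,0,-1]
  ]
}}

```text
clock: 4.65
tool_pos: [458.1, -139.0, 260.0]
tool_rot: [[0.143, 0.99, 0.008], [0.99, -0.143, -0.009], [-0.008, 0.009, -1.0]]
contact_force: [-0.2, -0.6, -0.2]
opening: 85.3
```

Run:
```python
from h import *
go([460,-130,250],82)
c=ctrl.calibration("wrist"); cv2.imwrite("pics/w2.png",ctrl.snapshot("wrist")); json.dump({k:np.array(v).tolist() for k,v in c.items()},open("w2.json","w"))
```

```text
t 4.65 tcp [ 458.1 -139.   260. ] F [-0.2 -0.6 -0.2] open 85.27469961963283
[[0.143, 0.99, 0.008], [0.99, -0.143, -0.009], [-0.008, 0.009, -1.0]] [-24.4  -0.4 -16.8  73.   -0.3  73.8]
shift tool [9.2 0.5 9.9] heading 81.8 wz -0.0036 tilt wx,wy [0.0089 0.0077]
```

View pics/w2.png

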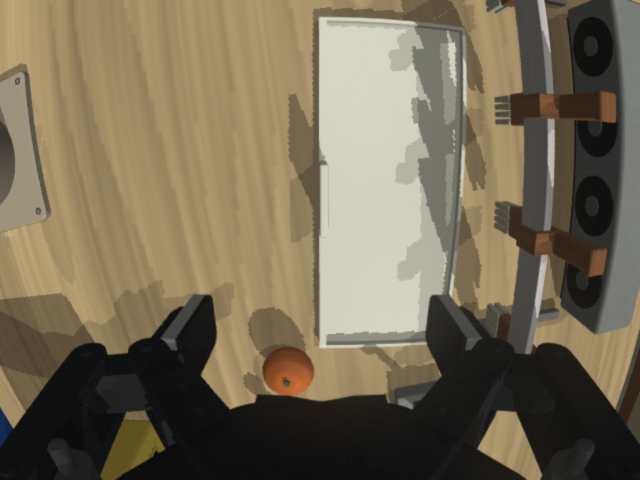

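Run:
```python
from h import *
c=json.load(open("w2.json"))
r=lambda x:np.round(x,1)
im=cv2.imread("pics/w2.png");cv2.imwrite("pics/w2c.png",cv2.resize(im[140:260,280:400],None,fx=5,fy=5,interpolation=cv2.INTER_CUBIC))
a=atz("wrist",325,163,60,c);b=atz("wrist",325,236,60,c);print(r(a),r(b),np.linalg.norm(a-b),r((a+b)/2),np.degrees(np.arctan2(*(a-b)[[0,1]])))
for z,p in [(12,(319,17)),(12,(320,347)),(12,(466,28)),(12,(447,340))]: print(r(atz("wrist",*p,z,c)))
```

```text
[469.3 -98.4  60. ] [ 459.5 -167.3   60. ] 69.61709233185752 [ 464.4 -132.8   60. ] 8.117869984181798
[486.2  54.7  12. ]
[ 432.7 -320.5   12. ]
[645.6  31.6  12. ]
[ 594.  -340.4   12. ]
```

View pics/w2c.png

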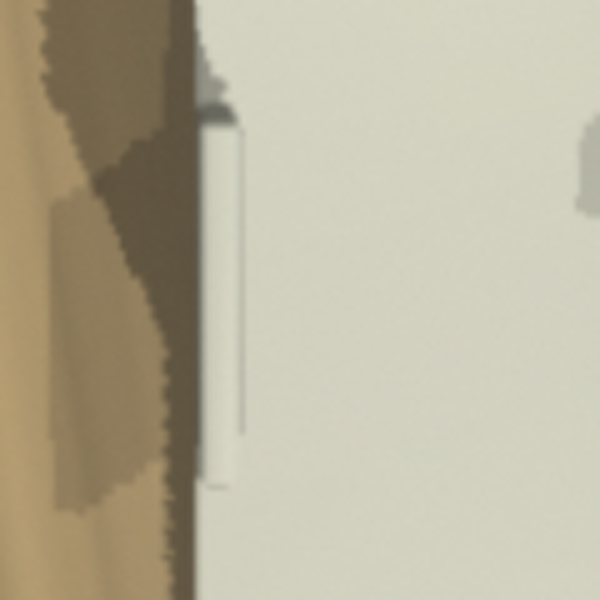

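Run:
```python
from h import *
go([464.4,-132.8,28],81.9)
```

```text
t 4.7 tcp [ 458.4 -140.   260.8] F [0.2 0.1 0.4] open 85.40608304529192
[[0.144, 0.99, 0.009], [0.99, -0.144, -0.01], [-0.009, 0.01, -1.0]] [-24.5  -0.4 -16.7  73.   -0.3  73.7]
shift tool [ 10.    2.5 232.8] heading 81.74 wz -0.0029 tilt wx,wy [0.0103 0.0087]
```

Request:
{"op": "step_arm", "data": {
  "series": [
    [0.01,0.009,0,0.01,0.003,0.03,-1],
    [0,0,0,0,0,0.04,-1],
    [0,0,0,0,0,0.04,-1],
    [0,0,0,0,0,0.04,-1],
    [0,0,0,0,0,0.0,-1]
  ]
}}

```text
clock: 5.32
tool_pos: [466.6, -141.8, 113.2]
tool_rot: [[0.156, 0.988, 0.011], [0.988, -0.156, -0.008], [-0.006, 0.012, -1.0]]
contact_force: [-0.3, 0.0, 0.4]
opening: 85.3
```

Run:
```python
from h import *
go([464.4,-132.8,28],81.9)
c=ctrl.calibration("wrist"); cv2.imwrite("pics/w3.png",ctrl.snapshot("wrist"))
print(proj("wrist",[469.3,-98.4,60],c),proj("wrist",[459.5,-167.3,60],c))
```

```text
t 5.325 tcp [ 466.6 -141.8  113.2] F [-0.3  0.   0.4] open 85.33516967992308
[[0.156, 0.988, 0.011], [0.988, -0.156, -0.008], [-0.006, 0.012, -1.0]] [-24.4   7.1 -27.7  54.6  -0.2  74.5]
shift tool [ 9.1 -4.5 85.1] heading 81.04 wz -0.0151 tilt wx,wy [0.0116 0.006 ]
[312.60966359 181.88471845] [315.27819634 302.02898222]
```

View pics/w3.png

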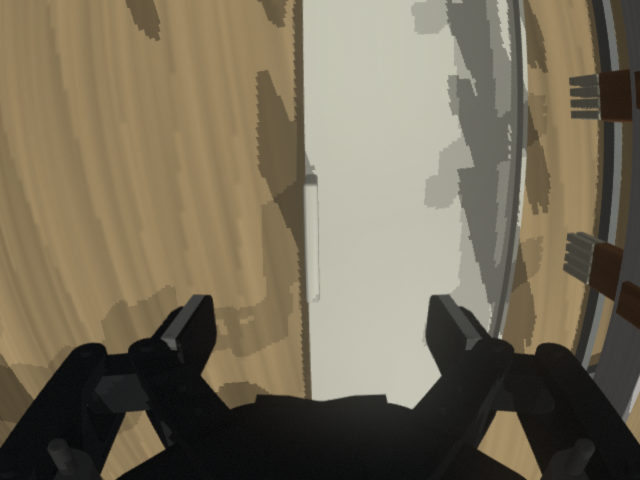

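Request:
{"op": "step_arm", "data": {
  "series": [
    [0.01,0.006,-0.015,0.009,-0.0045,0.02,-1],
    [0,0,0,0,0,0.03,-1],
    [0,0,0,0,0,0.02,-1],
    [0,0,0,0,0,0.01,-1],
    [0,0,0,0,0,0.0,-1]
  ]
}}

```text
clock: 6.0
tool_pos: [472.7, -136.3, 38.9]
tool_rot: [[0.14, 0.99, 0.018], [0.99, -0.14, -0.007], [-0.004, 0.019, -1.0]]
contact_force: [0.1, -0.1, 0.4]
opening: 85.5
```

Run:
```python
from h import *
go([464.4,-132.8,28],81.9)
```

```text
t 6.0 tcp [ 472.7 -136.3   38.9] F [ 0.1 -0.1  0.4] open 85.48274828035018
[[0.14, 0.99, 0.018], [0.99, -0.14, -0.007], [-0.004, 0.019, -1.0]] [-23.6  12.6 -31.8  44.5   0.   74.4]
shift tool [ 2.4 -8.9 10.7] heading 81.93 wz 0.0006 tilt wx,wy [0.0187 0.0045]
```

Request:
{"op": "step_arm", "data": {
  "series": [
    [0.018,0.004,0,0.0025,-0.009,0.006,-1],
    [0,0,0,0,0,0.005,-1],
    [0,0,0,0,0,0,-1],
    [0,0,0,0,0,0,1],
    [0,0,0,0,0,0,1],
    [0,0,0,0,0,0,1],
    [0,0,0,0,0,0,1]
  ],
  "grip_force": 30
}}

```text
clock: 6.88
tool_pos: [465.7, -133.3, 29.6]
tool_rot: [[0.14, 0.99, 0.003], [0.99, -0.14, -0.002], [-0.002, 0.004, -1.0]]
contact_force: [-11.2, 0.3, 7.1]
opening: 12.6
```

Run:
```python
from h import *
go([464.4,-132.8,28],81.9)
```

```text
t 6.875 tcp [ 465.7 -133.3   29.6] F [-11.2   0.3   7.1] open 12.591036676678417
[[0.14, 0.99, 0.003], [0.99, -0.14, -0.002], [-0.002, 0.004, -1.0]] [-23.6  13.2 -32.4  44.1  -0.   74.4]
shift tool [ 0.3 -1.3  1.6] heading 81.95 wz 0.0009 tilt wx,wy [0.0036 0.0016]
```

Request:
{"op": "step_arm", "data": {
  "series": [
    [0,0,0,0,0,0,1],
    [0,0,-0.02,0.005,0,0,1],
    [0,0,-0.02,0.007,0,0,1],
    [0,0,-0.02,0.007,0,0,1],
    [0,0,0,0.006,0,0,1],
    [0,0,0,0,0,0,1],
    [0,0,0,0,0,0,1]
  ]
}}

```text
clock: 7.75
tool_pos: [468.6, -107.2, 29.6]
tool_rot: [[0.077, 0.997, 0.003], [0.997, -0.077, -0.004], [-0.004, 0.003, -1.0]]
contact_force: [-0.2, -2.3, 0.1]
opening: 7.3
```

Run:
```python
from h import *
go([558,-111.5,28],85.3)
cv2.imwrite("pics/s4.png",cv2.resize(ctrl.snapshot("scene")[225:395,195:400],None,fx=3.5,fy=3.5,interpolation=cv2.INTER_CUBIC))
```

```text
t 7.75 tcp [ 468.6 -107.2   29.6] F [-0.2 -2.3  0.1] open 7.3160033856612845
[[0.077, 0.997, 0.003], [0.997, -0.077, -0.004], [-0.004, 0.003, -1.0]] [-20.5  12.9 -32.9  44.   -0.2  73.9]
shift tool [ 2.6 89.5  1.8] heading 85.59 wz 0.0051 tilt wx,wy [0.0034 0.0039]
```

View pics/s4.png

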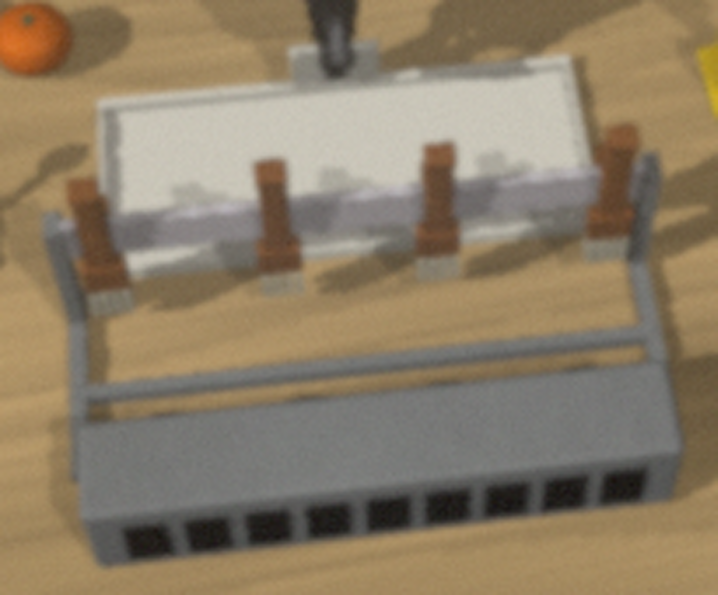

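Run:
```python
from h import *
r=lambda x:np.round(x,1)
f=lambda u,v:(195+u/3.5,225+v/3.5)
def rk(P,o=(652,-119),psi=-4.7):
    a=np.radians(psi);d=P[:2]-np.array(o);return r([d@[np.cos(a),np.sin(a)],d@[-np.sin(a),np.cos(a)]])
for n,p,z in [("FR",f(598,232),12),("NL",f(98,101),12),("NR",f(572,57),12),("foot L",f(78,318),0),("stop L",f(92,402),14),("footR",f(632,262),0)]: print(n,rk(atz("scene",*p,z)))
```

```text
FR [-17.8 184.8]
NL [-182.7 -190.6]
NR [-183.2  191.3]
foot L [   4.2 -209.6]
stop L [  81.2 -198.5]
footR [  4.3 208.2]
```

Request:
{"op": "step_arm", "data": {
  "series": [
    [0,0,0,0,0.014,0,1],
    [0,0,0,0,0.014,0,1],
    [0,0,0,0,0.014,0,1],
    [0,0,0,0,0.014,0,1],
    [0,0,0,0,0.014,0,1],
    [0,0,0,0,0.006,0,1],
    [0,0,0,0,0,0,1]
  ]
}}

```text
clock: 8.68
tool_pos: [530.8, -109.6, 30.5]
tool_rot: [[0.077, 0.997, -0.026], [0.997, -0.077, 0.003], [0.001, -0.026, -1.0]]
contact_force: [-2.7, 0.1, 4.6]
opening: 7.6
```

Run:
```python
from h import *
go([558,-111.5,28],85.3)
```

```text
t 8.675 tcp [ 530.8 -109.6   30.5] F [-2.7  0.1  4.6] open 7.615352366638033
[[0.077, 0.997, -0.026], [0.997, -0.077, 0.003], [0.001, -0.026, -1.0]] [-18.3  19.2 -23.8  48.5  -0.3  76.1]
shift tool [ 0.2 27.3  1.8] heading 85.56 wz 0.0045 tilt wx,wy [-0.0263 -0.0011]
```

Request:
{"op": "step_arm", "data": {
  "series": [
    [0,0,0,0,0.012,0,1],
    [0,0,0,0,0.008,0,1],
    [0,0,0,0,0.006,0,1],
    [0,0,0,0,0.004,0,1],
    [0,0,0,0,0,0,1]
  ]
}}

```text
clock: 9.3
tool_pos: [556.3, -110.7, 31.5]
tool_rot: [[0.078, 0.996, -0.036], [0.997, -0.078, 0.006], [0.003, -0.036, -0.999]]
contact_force: [-3.0, -0.5, 4.1]
opening: 7.1
```

Run:
```python
from h import *
go([558,-111.5,28],85.3)
cv2.imwrite("pics/s5.png",cv2.resize(ctrl.snapshot("scene")[225:395,195:400],None,fx=3.5,fy=3.5,interpolation=cv2.INTER_CUBIC))
```

```text
t 9.3 tcp [ 556.3 -110.7   31.5] F [-3.  -0.5  4.1] open 7.131828422809985
[[0.078, 0.996, -0.036], [0.997, -0.078, 0.006], [0.003, -0.036, -0.999]] [-17.6  21.6 -20.   50.4  -0.3  76.8]
shift tool [-0.7  1.9  3.4] heading 85.52 wz 0.0039 tilt wx,wy [-0.0361 -0.0031]
```

View pics/s5.png

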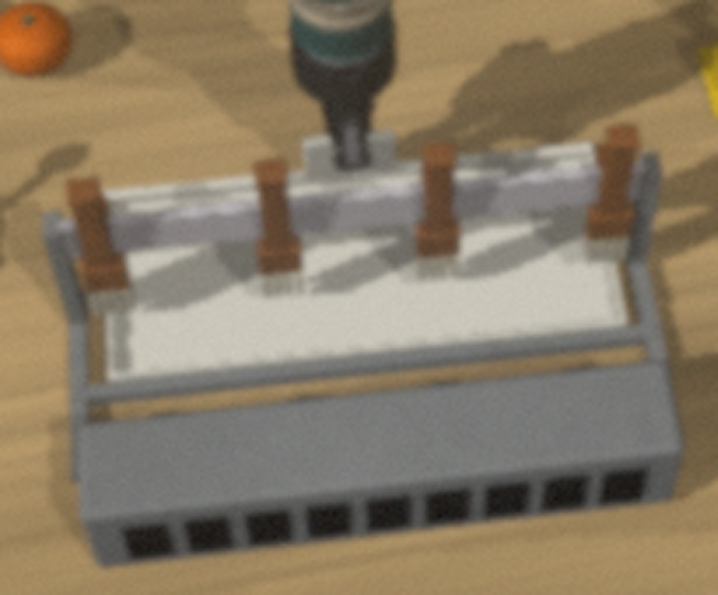

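Request:
{"op": "step_arm", "data": {
  "series": [
    [0,0,0,0,0.004,0,1],
    [0,0,0,0,0.004,0,1],
    [0,0,0,0,0.003,0,1]
  ]
}}

```text
clock: 9.72
tool_pos: [560.1, -111.2, 30.9]
tool_rot: [[0.078, 0.996, -0.05], [0.997, -0.078, 0.006], [0.002, -0.05, -0.999]]
contact_force: [-8.0, -0.8, 4.2]
opening: 8.4
```

Request:
{"op": "step_arm", "data": {
  "series": [
    [0,0,0,0,0.003,0,1],
    [0,0,0,0,0,0,-1],
    [0,0,0,0,0,0,-1],
    [0,0,0,0,0,0,-1],
    [0,0,0,0,0,0,-1],
    [0,0,0,0,0,-0.03,-1],
    [0,0,0,0,0,-0.04,-1],
    [-0.03,0,0,0,0,-0.05,-1]
  ]
}}

```text
clock: 10.72
tool_pos: [564.2, -110.3, 147.3]
tool_rot: [[0.078, 0.996, -0.035], [0.997, -0.077, 0.01], [0.007, -0.035, -0.999]]
contact_force: [0.4, 0.1, -0.5]
opening: 85.7
```

Run:
```python
from h import *
go([558,-111.5,28],85.3)
cv2.imwrite("pics/s6.png",cv2.resize(ctrl.snapshot("scene")[225:395,195:400],None,fx=3.5,fy=3.5,interpolation=cv2.INTER_CUBIC))
c=ctrl.calibration("wrist"); cv2.imwrite("pics/w6.png",ctrl.snapshot("wrist"))
json.dump({k:np.array(v).tolist() for k,v in c.items()},open("w6.json","w"))
```

```text
t 10.725 tcp [ 564.2 -110.3  147.3] F [ 0.4  0.1 -0.5] open 85.67891565575059
[[0.078, 0.996, -0.035], [0.997, -0.077, 0.01], [0.007, -0.035, -0.999]] [-17.5  15.5 -12.6  64.   -0.1  77. ]
shift tool [ -2.5  -1.8 119.5] heading 85.54 wz 0.0042 tilt wx,wy [-0.0355 -0.0071]
```

View pics/s6.png

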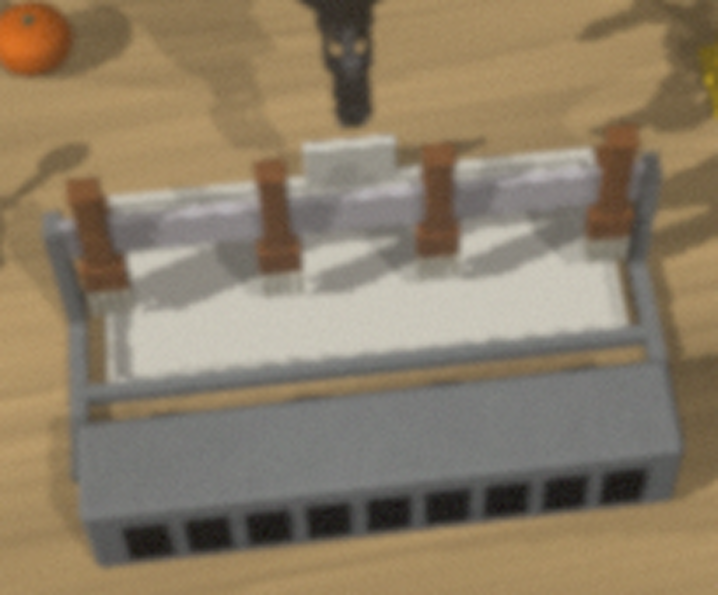

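View pics/w6.png

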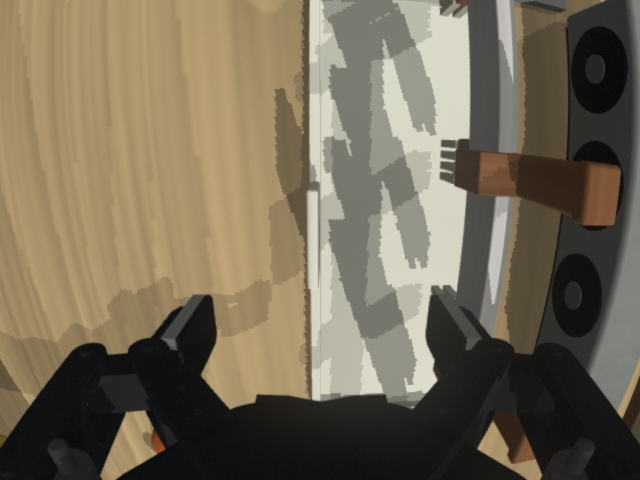

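Run:
```python
from h import *
c=json.load(open("w6.json"))
def rk(P,o=(652,-119),psi=-4.7):
    a=np.radians(psi);d=P[:2]-np.array(o);return np.round([d@[np.cos(a),np.sin(a)],d@[-np.sin(a),np.cos(a)]],1)
for p in [(315,185),(314,292)]: print(atz("wrist",*p,60,c),rk(atz("wrist",*p,60,c)))
```

```text
[565.07553221 -74.3960713   60.        ] [-90.3  37.3]
[ 558.21328629 -148.72924774   60.        ] [-91.  -37.3]
```

Request:
{"op": "step_arm", "data": {
  "series": [
    [-0.035,-0.007,0,0,0,-0.05,-1],
    [0,0,0,0,0,-0.05,-1],
    [0,0,0,0.01,0.01,-0.05,-1],
    [0,0,0,0.01,0.03,-0.03,-1],
    [0,0,0,0.01,0.03,0,-1],
    [0,0,0,0.01,0.02,0,-1],
    [0,0,0,0,0,0,-1],
    [0,0,0,0,0,0,-1]
  ]
}}

```text
clock: 11.82
tool_pos: [662.8, -77.4, 338.7]
tool_rot: [[0.078, 0.997, 0.014], [0.997, -0.078, -0.004], [-0.002, 0.014, -1.0]]
contact_force: [-0.0, -0.2, 0.7]
opening: 85.2
```

Run:
```python
from h import *
go([660,-60,330],85.3)
c=ctrl.calibration("wrist"); cv2.imwrite("pics/w7.png",ctrl.snapshot("wrist"))
json.dump({k:np.array(v).tolist() for k,v in c.items()},open("w7.json","w"))
```

```text
t 11.825 tcp [662.8 -77.4 338.7] F [-0.  -0.2  0.7] open 85.2445537067855
[[0.078, 0.997, 0.014], [0.997, -0.078, -0.004], [-0.002, 0.014, -1.0]] [-12.2  17.9  14.   85.3  -0.   82.3]
shift tool [17.1 -4.2  8.6] heading 85.52 wz 0.0039 tilt wx,wy [0.0139 0.0024]
```

View pics/w7.png

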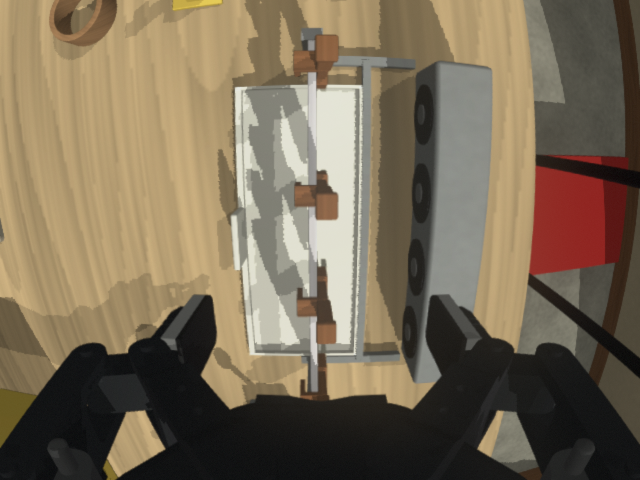

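Run:
```python
from h import *
im=cv2.imread("pics/w7.png")
cv2.imwrite("pics/w7a.png",cv2.resize(im[20:220,265:365],None,fx=3,fy=3,interpolation=cv2.INTER_CUBIC))
cv2.imwrite("pics/w7b.png",cv2.resize(im[180:380,265:365],None,fx=3,fy=3,interpolation=cv2.INTER_CUBIC))
a=cv2.imread("pics/w7a.png");b=cv2.imread("pics/w7b.png");cv2.imwrite("pics/w7c.png",np.hstack([a,b]))
for v in (110,140,165,225,240,255,350,360): print(v,im[v,300:324].mean(1).astype(int))
```

```text
110 [158 163 200 218 222 222 221 203 185 206 206 207 209 214 215 216 199 219
 222 222 222 222 222 222]
140 [158 157 159 159 159 158 157 140 139 147 148 148 153 175 214 215 197 220
 222 222 222 222 221 222]
165 [221 221 221 221 221 221 219 194 156 145 147 148 149 151 152 155 172 217
 221 221 221 221 221 221]
225 [155 155 155 155 154 154 155 153 146 192 207 208 207 208 210 212 215 219
 220 220 219 219 219 219]
240 [158 155 154 154 154 154 154 152 139 190 207 209 208 208 209 214 218 220
 219 219 219 219 219 219]
255 [219 220 219 220 220 219 219 217 190 157 147 148 163 189 209 215 212 192
 217 219 219 220 219 219]
350 [109 107 106 106 106 105 106 106 105 109 150 198 207 210 210 212 210 142
 113 122 120  99  95  96]
360 [142 130 121 119 118 117 104  81  70  69  96 133 142 162 204 212 209 131
  72  60  57  58  57  60]
```

View pics/w7c.png

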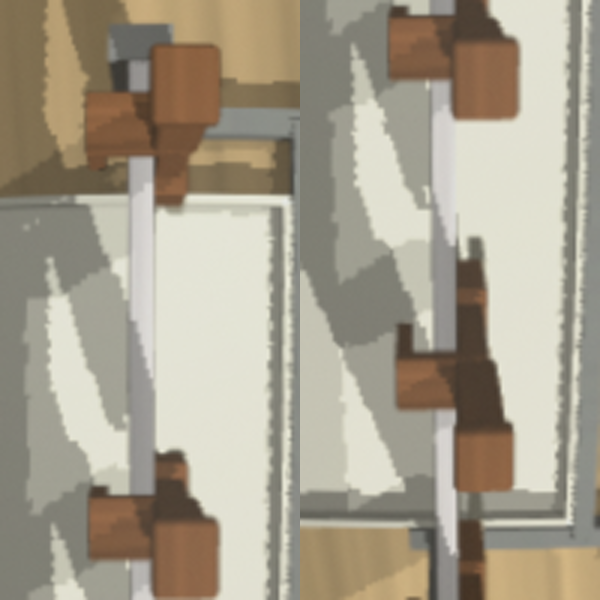

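Run:
```python
from h import *
c=json.load(open("w7.json"))
P=[atz("wrist",u,v,135,c) for u,v in [(312,110),(312,165),(312.6,240),(313.7,350)]]
P=np.array(P);print(np.round(P,1)); k=np.polyfit(P[:,1],P[:,0],1);print(k,np.degrees(np.arctan(k[0])), "x at y=-119",np.polyval(k,-119))
# hooks bridge top z=142 outer (left) edge corners from crops (a: off 265,20 ; b: off 265,180), scale3
for n,off,(u0,v0,v1) in [("b4",20,(300-300+88,92,156)),("b3",20,(90,495,558)),("b2",180,(97,352,410))]:
    for v in (v0,v1): print(n,np.round(atz("wrist",265+u0/3,off+v/3,142,c),1))
# caps z=195 centre
for n,off,(u,v) in [("b4",20,(187,85)),("b3",20,(186,560)),("b2",180,(485,458))]:
    print(n,np.round(atz("wrist",265+(u if u<300 else u-300)/3,off+v/3,195,c),1))
# feet/ posts
```

```text
[[ 664.4   14.9  135. ]
 [ 660.2  -36.3  135. ]
 [ 654.7 -108.6  135. ]
 [ 645.  -233.5  135. ]]
[7.77539931e-02 6.63178906e+02] 4.446030280077283 x at y=-119 653.926180826998
b4 [653.   71.2 142. ]
b4 [651.4  51.  142. ]
b3 [643.3 -52.8 142. ]
b3 [641.4 -72.5 142. ]
b2 [ 634.6 -164.9  142. ]
b2 [ 632.3 -186.8  142. ]
b4 [680.1  58.4 195. ]
b3 [670.2 -65.3 195. ]
b2 [ 661.6 -177.4  195. ]
```

Request:
{"op": "step_arm", "data": {
  "series": [
    [0,0,0,0.04,-0.02,0,-1],
    [0,0,0,0.04,-0.02,0,-1],
    [0,0,0,0.04,-0.02,0,-1],
    [0,0,0,0.04,-0.02,0,-1],
    [0,0,0,0.04,-0.02,0,-1],
    [0,0,0,0.04,-0.02,0,-1],
    [0,0,0,0.03,-0.02,0,-1],
    [0,0,0,0,0,0,-1]
  ]
}}

```text
clock: 12.88
tool_pos: [534.9, 206.0, 334.3]
tool_rot: [[0.085, 0.996, 0.009], [0.996, -0.085, -0.004], [-0.003, 0.01, -1.0]]
contact_force: [0.2, -0.5, -0.4]
opening: 85.2
```

Run:
```python
from h import *
go([527,232,330],85.5)
c=ctrl.calibration("wrist"); cv2.imwrite("pics/w8.png",ctrl.snapshot("wrist"))
json.dump({k:np.array(v).tolist() for k,v in c.items()},open("w8.json","w"))
for q in ["gauge1_grip","gauge1_mid","gauge1_hook"]: print(q,[(np.round(d["position"]).tolist(),round(d["confidence"],2)) for d in ctrl.recognise("wrist",q)])
```

```text
t 12.875 tcp [534.9 206.  334.3] F [ 0.2 -0.5 -0.4] open 85.22717989582743
[[0.085, 0.996, 0.009], [0.996, -0.085, -0.004], [-0.003, 0.01, -1.0]] [ 14.8   8.2   1.3  82.6  -0.4 109.7]
shift tool [ 25.3 -10.2   4.1] heading 85.1 wz -0.007 tilt wx,wy [0.0098 0.0031]
gauge1_grip [([522.0, 241.0, 138.0], 0.7), ([532.0, 393.0, 116.0], 0.37)]
gauge1_mid [([523.0, 237.0, 140.0], 0.59)]
gauge1_hook [([523.0, 240.0, 143.0], 0.88), ([794.0, 34.0, 83.0], 0.2)]
```

View pics/w8.png

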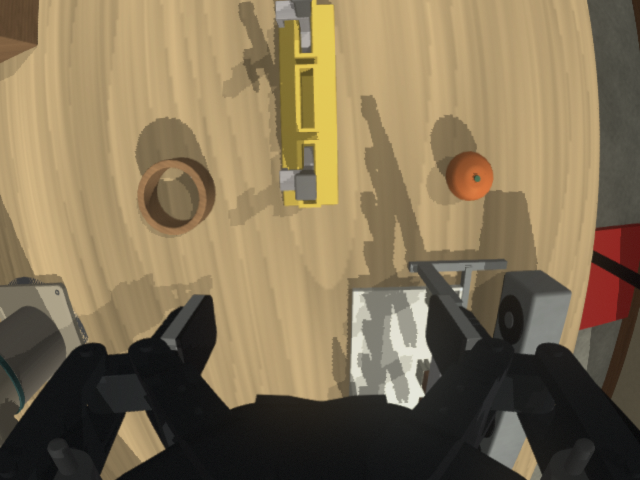

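Run:
```python
from h import *
c=json.load(open("w8.json"))
im=cv2.imread("pics/w8.png");cv2.imwrite("pics/w8a.png",cv2.resize(im[130:215,265:350],None,fx=7,fy=7,interpolation=cv2.INTER_CUBIC))
```

```text
(no output)
```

View pics/w8a.png

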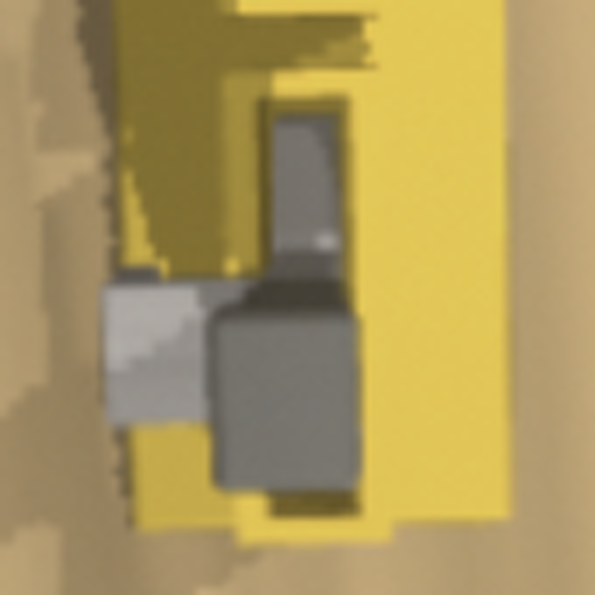

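Run:
```python
from h import *
c=json.load(open("w8.json"))
f=lambda u,v:(265+u/7,130+v/7)
for n,p,z in [("cap",f(285,402),173),("cap TL",f(212,318),173),("TR",f(355,318),173),("BL",f(212,490),173),("BR",f(360,490),173),("hookT",f(103,285),120),("hookB",f(105,427),120)]: print(n,np.round(atz("wrist",*p,z,c),1))
go([527,232,330],85.5)
```

```text
cap [525.9 232.3 173. ]
cap TL [518.3 243.  173. ]
TR [535.  241.4 173. ]
BL [516.3 222.6 173. ]
BR [533.8 221.  173. ]
hookT [500.2 243.6 120. ]
hookB [498.4 223.9 120. ]
t 13.075 tcp [537.1 203.8 334.2] F [-0.4  0.6 -0.3] open 85.26481236413818
[[0.09, 0.996, 0.01], [0.996, -0.09, -0.004], [-0.003, 0.011, -1.0]] [ 14.5   8.3   1.4  82.6  -0.4 109.7]
shift tool [ 27.2 -12.6   4. ] heading 84.86 wz -0.0112 tilt wx,wy [0.0106 0.0034]
```

Request:
{"op": "step_arm", "data": {
  "series": [
    [0.01,0.003,-0.005,0.014,-0.007,0.03,-1],
    [0,0,0,0.014,-0.006,0.03,-1],
    [0,0,0,0,0,0.03,-1],
    [0,0,0,0,0,0.02,-1],
    [0,0,0,0,0,0,-1]
  ],
  "grip_force": 60
}}

```text
clock: 13.7
tool_pos: [530.9, 227.4, 221.5]
tool_rot: [[0.095, 0.995, 0.003], [0.996, -0.095, -0.001], [-0.001, 0.003, -1.0]]
contact_force: [1.3, -0.4, -0.3]
opening: 85.1
```

Run:
```python
from h import *
go([525.9,232.3,128],85)
c=ctrl.calibration("wrist"); cv2.imwrite("pics/w9.png",ctrl.snapshot("wrist"))
print(proj("wrist",[525.9,232.3,173],c))
```

```text
t 13.7 tcp [530.9 227.4 221.5] F [ 1.3 -0.4 -0.3] open 85.13178906607048
[[0.095, 0.995, 0.003], [0.996, -0.095, -0.001], [-0.001, 0.003, -1.0]] [ 1.680e+01  1.130e+01 -8.500e+00  7.010e+01 -1.000e-01  1.123e+02]
shift tool [ 4.5 -5.7 93.4] heading 84.56 wz -0.0076 tilt wx,wy [0.003  0.0007]
[311.20662614 255.15246314]
```

View pics/w9.png

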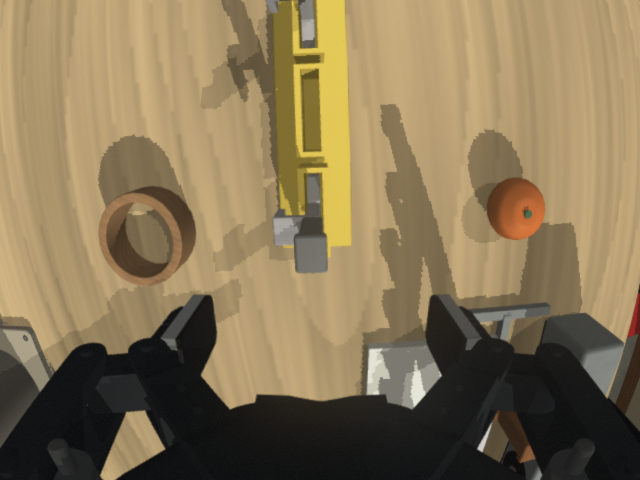

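Request:
{"op": "step_arm", "data": {
  "series": [
    [0.003,0.001,-0.008,0.0045,-0.006,0.02,-1],
    [0,0,0,0,0,0.025,-1],
    [0,0,0,0,0,0.025,-1],
    [0,0,0,0,0,0.01,-1],
    [0,0,0,0,0,0.0,-1]
  ]
}}

```text
clock: 14.38
tool_pos: [534.2, 232.1, 148.9]
tool_rot: [[0.091, 0.996, 0.016], [0.996, -0.091, 0.005], [0.006, 0.015, -1.0]]
contact_force: [0.2, -0.7, 0.8]
opening: 85.7
```

Run:
```python
from h import *
go([525.9,232.3,128],85)
```

```text
t 14.375 tcp [534.2 232.1 148.9] F [ 0.2 -0.7  0.8] open 85.67321264760206
[[0.091, 0.996, 0.016], [0.996, -0.091, 0.005], [0.006, 0.015, -1.0]] [ 17.1  14.1 -14.1  60.8  -0.  112.4]
shift tool [-0.7 -8.6 20.8] heading 84.77 wz -0.004 tilt wx,wy [ 0.0153 -0.0061]
```

Request:
{"op": "step_arm", "data": {
  "series": [
    [0.015,-0.006,-0.004,-0.001,-0.0085,0.008,-1],
    [0,0,0,0,0,0.008,-1],
    [0,0,0,0,0,0.004,-1],
    [0,0,0,0,0,0,-1]
  ]
}}

```text
clock: 14.88
tool_pos: [527.3, 232.4, 130.4]
tool_rot: [[0.087, 0.996, 0.004], [0.996, -0.087, 0.001], [0.001, 0.004, -1.0]]
contact_force: [0.1, 0.0, 0.3]
opening: 85.3
```

Run:
```python
from h import *
go([525.9,232.3,128],85)
```

```text
t 14.875 tcp [527.3 232.4 130.4] F [0.1 0.  0.3] open 85.27998251484492
[[0.087, 0.996, 0.004], [0.996, -0.087, 0.001], [0.001, 0.004, -1.0]] [ 17.4  14.9 -15.5  59.4  -0.  112.4]
shift tool [-0.2 -1.4  2.4] heading 85.0 wz 0.0001 tilt wx,wy [ 0.0037 -0.0015]
```

Request:
{"op": "step_arm", "data": {
  "series": [
    [0,0,0,0,-0.0014,0.001,0],
    [0,0,0,0,0,0,0.3],
    [0,0,0,0,0,0,1],
    [0,0,0,0,0,0,1],
    [0,0,0,0,0,0,1],
    [0,0,0,0,0,0,1],
    [0,0,0,0,0,0,1]
  ],
  "grip_force": 70
}}

```text
clock: 15.75
tool_pos: [526.3, 232.7, 130.0]
tool_rot: [[0.087, 0.996, 0.005], [0.996, -0.087, 0.002], [0.002, 0.005, -1.0]]
contact_force: [0.8, 0.6, 0.3]
opening: 15.7
```

Run:
```python
from h import *
go([525.9,232.3,128],85)
```

```text
t 15.75 tcp [526.3 232.7 130. ] F [0.8 0.6 0.3] open 15.652417616866014
[[0.087, 0.996, 0.005], [0.996, -0.087, 0.002], [0.002, 0.005, -1.0]] [ 17.4  14.8 -15.7  59.2  -0.  112.4]
shift tool [-0.5 -0.4  2. ] heading 85.0 wz 0.0001 tilt wx,wy [ 0.0049 -0.002 ]
```

Request:
{"op": "step_arm", "data": {
  "series": [
    [0,0,0,0,0,0,1],
    [0,0,0,0,0,0,1],
    [0,0,0,0,0,-0.015,1],
    [0,0,0,0,0,-0.02,1],
    [0,0,0,0,0,-0.025,1],
    [0,0,0,0,0,-0.03,1],
    [0,0,0,0,0,-0.03,1],
    [0,0,0,0,0,0,1]
  ]
}}

```text
clock: 16.75
tool_pos: [525.0, 232.3, 256.1]
tool_rot: [[0.087, 0.996, 0.004], [0.996, -0.087, 0.001], [0.002, 0.004, -1.0]]
contact_force: [-0.2, 0.7, -1.5]
opening: 15.1
```

Run:
```python
from h import *
go([525.9,232.3,345],85.5)
c=ctrl.calibration("wrist"); cv2.imwrite("pics/w10.png",ctrl.snapshot("wrist"))
cv2.imwrite("pics/sd10.png",ctrl.snapshot("side"))
```

```text
t 16.75 tcp [525.  232.3 256.1] F [-0.2  0.7 -1.5] open 15.0587879937983
[[0.087, 0.996, 0.004], [0.996, -0.087, 0.001], [0.002, 0.004, -1.0]] [ 17.4   9.8  -6.1  73.8  -0.  112.4]
shift tool [  0.2   1.3 -88.9] heading 85.01 wz -0.0086 tilt wx,wy [ 0.0042 -0.0015]
```

View pics/w10.png

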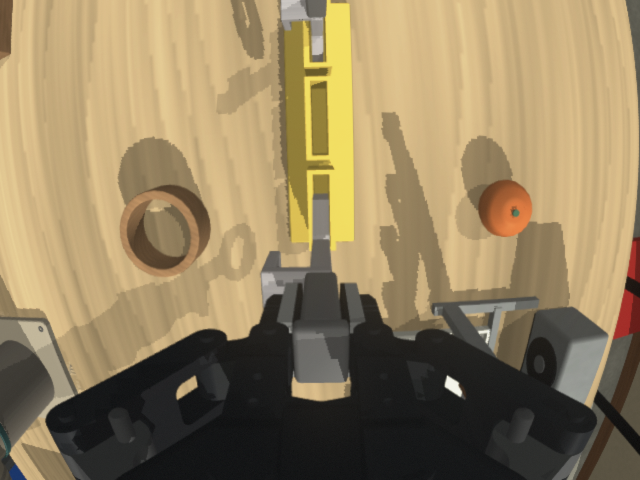

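View pics/sd10.png

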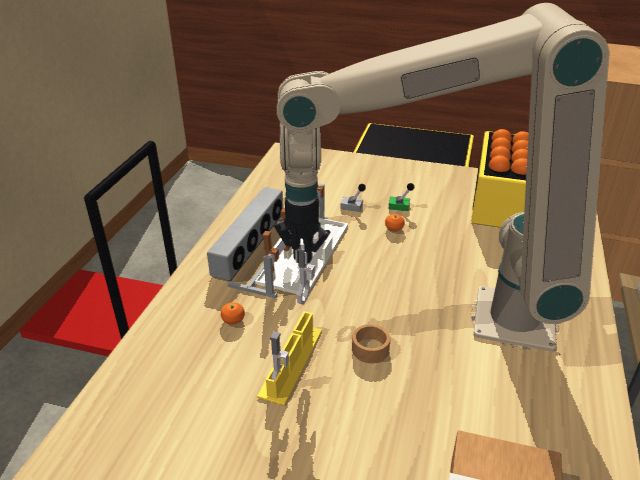

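Request:
{"op": "step_arm", "data": {
  "series": [
    [0,0,-0.008,0,0,-0.04,1],
    [0,0,0,0,0,-0.04,1],
    [0,0,0,-0.025,0.01,-0.01,1],
    [0,0,0,-0.03,0.02,0,1],
    [0,0,0,-0.03,0.02,0,1],
    [0,0,0,-0.03,0.02,0,1],
    [0,0,0,-0.03,0.02,0,1],
    [0,0,0,-0.03,0.02,0,1]
  ]
}}

```text
clock: 17.85
tool_pos: [613.0, 44.5, 325.2]
tool_rot: [[0.073, 0.997, -0.033], [0.997, -0.073, -0.006], [-0.008, -0.032, -0.999]]
contact_force: [0.3, -0.7, -1.3]
opening: 15.2
```

Run:
```python
from h import *
go([676.1,-2,345],85.5)
```

```text
t 17.85 tcp [613.   44.5 325.2] F [ 0.3 -0.7 -1.3] open 15.239085902160891
[[0.073, 0.997, -0.033], [0.997, -0.073, -0.006], [-0.008, -0.032, -0.999]] [-1.7 14.3  7.7 85.2 -0.4 92.5]
shift tool [-41.9  65.7 -21.6] heading 85.81 wz 0.0053 tilt wx,wy [-0.0321  0.0079]
```

Request:
{"op": "step_arm", "data": {
  "series": [
    [-0.03,0.008,0.005,-0.014,0.0,-0.022,1],
    [0,0,0,-0.014,0.02,-0.01,1],
    [0,0,0,-0.014,0.02,0,1],
    [0,0,0,0,0.02,0,1],
    [0,0,0,0,0,0,1],
    [0,0,0,0,0,0,1]
  ]
}}

```text
clock: 18.6
tool_pos: [666.8, -4.5, 352.3]
tool_rot: [[0.081, 0.997, -0.014], [0.997, -0.081, 0.003], [0.002, -0.014, -1.0]]
contact_force: [-0.1, -0.1, -1.6]
opening: 15.2
```

Run:
```python
from h import *
go([676.1,-2,345],85.5)
cv2.imwrite("pics/w11.png",ctrl.snapshot("wrist"))
cv2.imwrite("pics/sd11.png",ctrl.snapshot("side")[60:420,150:470])
```

```text
t 18.6 tcp [666.8  -4.5 352.3] F [-0.1 -0.1 -1.6] open 15.164029867150159
[[0.081, 0.997, -0.014], [0.997, -0.081, 0.003], [0.002, -0.014, -1.0]] [-6.  19.  17.1 88.8  0.1 88.7]
shift tool [3.3 9.2 7.2] heading 85.35 wz -0.0027 tilt wx,wy [-0.0137 -0.0019]
```

View pics/w11.png

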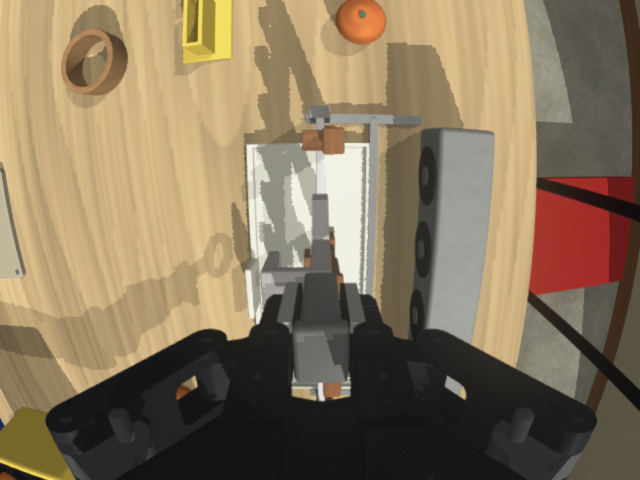

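View pics/sd11.png

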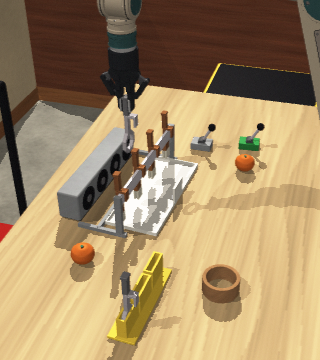

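Request:
{"op": "step_arm", "data": {
  "series": [
    [-0.013,-0.002,-0.003,0.0033,0.009,0.01,1],
    [0,0,0,0,0,0.02,1],
    [0,0,0,0,0,0.02,1],
    [0,0,0,0,0,0,1],
    [0,0,0,0,0,0,1]
  ]
}}

```text
clock: 19.32
tool_pos: [675.8, 0.2, 300.5]
tool_rot: [[0.076, 0.997, 0.003], [0.997, -0.076, -0.0], [0.0, 0.003, -1.0]]
contact_force: [0.7, 0.7, -2.2]
opening: 15.4
```

Run:
```python
from h import *
go([676.1,-2,290],85.5)
```

```text
t 19.325 tcp [6.758e+02 2.000e-01 3.005e+02] F [ 0.7  0.7 -2.2] open 15.410643836669864
[[0.076, 0.997, 0.003], [0.997, -0.076, -0.0], [0.0, 0.003, -1.0]] [-5.5 19.6 11.9 82.1  0.  88.9]
shift tool [-2.2  0.4 10.5] heading 85.66 wz 0.0029 tilt wx,wy [ 0.0026 -0.0001]
```

Request:
{"op": "step_arm", "data": {
  "series": [
    [0,0,0.003,-0.002,0,0.008,1],
    [0,0,0,0,0,0.01,1],
    [0,0,0,0,0,0.01,1],
    [0,0,0,0,0,0,1]
  ]
}}

```text
clock: 19.82
tool_pos: [676.5, -2.0, 272.0]
tool_rot: [[0.079, 0.997, 0.005], [0.997, -0.079, -0.0], [0.0, 0.005, -1.0]]
contact_force: [0.3, 0.8, -1.6]
opening: 15.4
```

Run:
```python
from h import *
go([676.1,-2,255],85.5)
cv2.imwrite("pics/w12.png",ctrl.snapshot("wrist"))
cv2.imwrite("pics/sd12.png",cv2.resize(ctrl.snapshot("side")[120:310,200:370],None,fx=3,fy=3,interpolation=cv2.INTER_CUBIC))
```

```text
t 19.825 tcp [676.5  -2.  272. ] F [ 0.3  0.8 -1.6] open 15.365403708372277
[[0.079, 0.997, 0.005], [0.997, -0.079, -0.0], [0.0, 0.005, -1.0]] [-5.6 20.   9.  78.7  0.  88.9]
shift tool [-0.1 -0.5 17. ] heading 85.48 wz -0.0003 tilt wx,wy [ 0.0051 -0.0001]
```

View pics/w12.png

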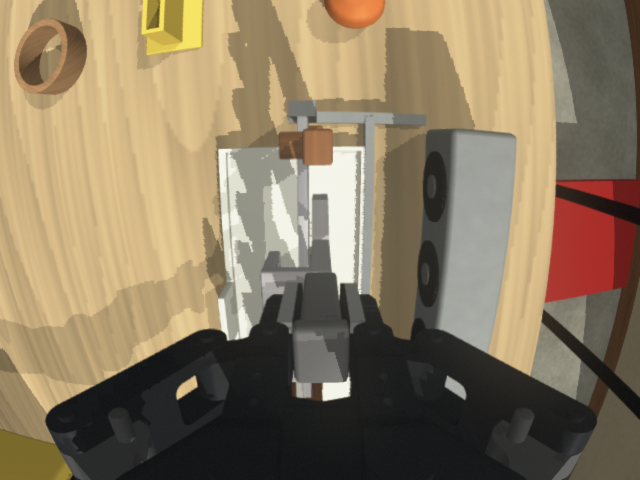

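View pics/sd12.png

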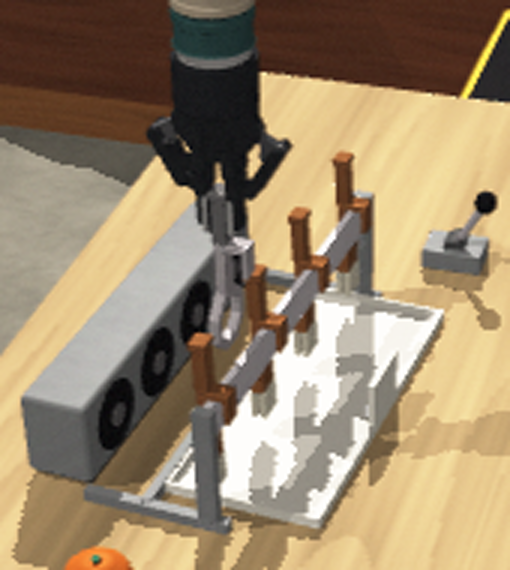

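Request:
{"op": "step_arm", "data": {
  "series": [
    [0.005,0,0,0,0,0.01,1],
    [0,0,0,0,0,0.01,1],
    [0,0,0,0,0,0.01,1],
    [0,0,0,0,0,0,1]
  ]
}}

```text
clock: 20.42
tool_pos: [677.4, -2.0, 241.3]
tool_rot: [[0.079, 0.997, 0.002], [0.997, -0.079, -0.0], [0.0, 0.002, -1.0]]
contact_force: [-0.0, 0.4, -2.3]
opening: 15.6
```

Run:
```python
from h import *
go([676.1,-2,200],85.5)
cv2.imwrite("pics/w13.png",ctrl.snapshot("wrist")[100:300,220:420])
```

```text
t 20.425 tcp [677.4  -2.  241.3] F [-0.   0.4 -2.3] open 15.557904717903828
[[0.079, 0.997, 0.002], [0.997, -0.079, -0.0], [0.0, 0.002, -1.0]] [-5.6 20.9  6.5 75.6  0.  88.9]
shift tool [-0.1 -1.4 41.3] heading 85.48 wz -0.0003 tilt wx,wy [ 0.0019 -0.0001]
```

View pics/w13.png

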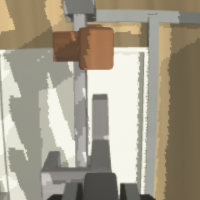

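Request:
{"op": "step_arm", "data": {
  "series": [
    [0.002,0,0,0,-0.001,0.01,1],
    [0,0,0,0,-0.0005,0.01,1],
    [0,0,0,0,0,0.01,1],
    [0,0,0,0,0,0.01,1],
    [0,0,0,0,0,0,1]
  ]
}}

```text
clock: 21.1
tool_pos: [676.2, -1.9, 199.1]
tool_rot: [[0.079, 0.997, 0.001], [0.997, -0.079, -0.0], [0.0, 0.001, -1.0]]
contact_force: [-0.3, 0.2, -1.5]
opening: 15.7
```

Run:
```python
from h import *
go([676.1,-2,200],85.5)
cv2.imwrite("pics/w14.png",cv2.resize(ctrl.snapshot("wrist")[100:300,220:420],None,fx=3,fy=3))
cv2.imwrite("pics/sd14.png",cv2.resize(ctrl.snapshot("side")[160:290,220:370],None,fx=4,fy=4,interpolation=cv2.INTER_CUBIC))
```

```text
t 21.1 tcp [676.2  -1.9 199.1] F [-0.3  0.2 -1.5] open 15.669958723910364
[[0.079, 0.997, 0.001], [0.997, -0.079, -0.0], [0.0, 0.001, -1.0]] [-5.6 21.9  2.9 71.   0.  88.9]
shift tool [-0.1 -0.1 -0.9] heading 85.49 wz -0.0002 tilt wx,wy [ 0.001 -0.   ]
```

View pics/w14.png

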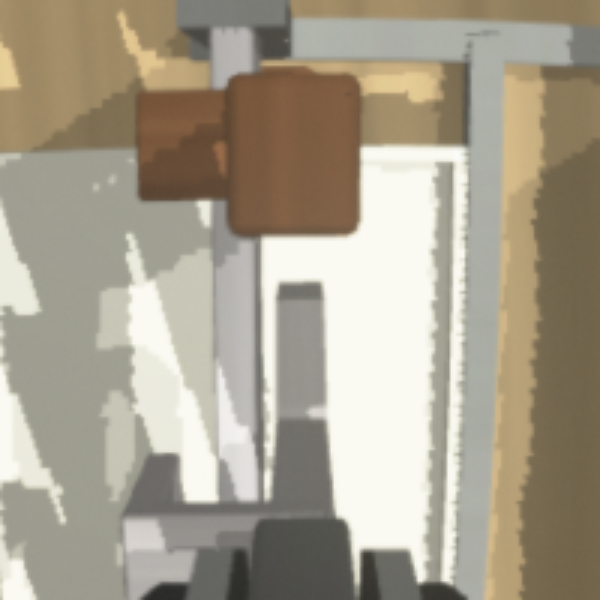

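View pics/sd14.png

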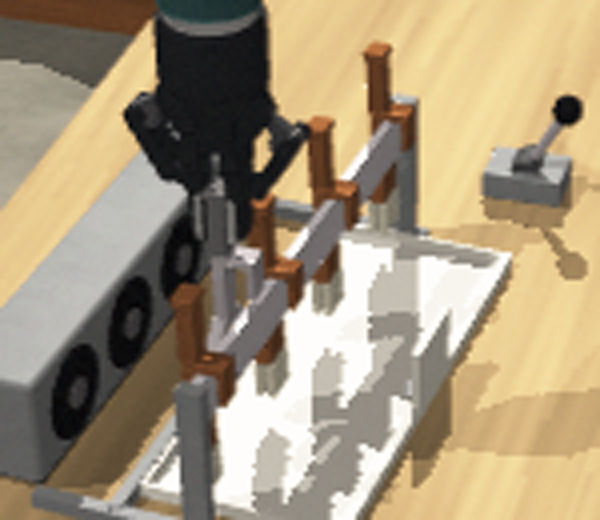

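Request:
{"op": "step_arm", "data": {
  "series": [
    [0,0,0,0,0,0.01,1],
    [0,0,0,0,0,0.01,1],
    [0,0,0,0,0,0.01,1],
    [0,0,0,0,0,0.008,1],
    [0,0,0,0,0,0.0,1]
  ]
}}

```text
clock: 21.82
tool_pos: [677.5, -2.1, 160.2]
tool_rot: [[0.079, 0.997, 0.004], [0.997, -0.079, -0.0], [-0.0, 0.004, -1.0]]
contact_force: [-0.2, 0.2, -1.9]
opening: 15.5
```

Run:
```python
from h import *
go([676.1,-2,151.5],85.5)
```

```text
t 21.825 tcp [677.5  -2.1 160.2] F [-0.2  0.2 -1.9] open 15.452497700389152
[[0.079, 0.997, 0.004], [0.997, -0.079, -0.0], [-0.0, 0.004, -1.0]] [-5.6 23.3  0.1 66.6  0.  88.9]
shift tool [-0.1 -1.5  8.7] heading 85.48 wz -0.0003 tilt wx,wy [0.004 0.   ]
```

Request:
{"op": "step_arm", "data": {
  "series": [
    [0,0,0,0,-0.001,0.004,1],
    [0,0,0,0,0,0.003,1],
    [0,0,0,0,0,0.002,1],
    [0,0,0,0,0,0,1]
  ]
}}

```text
clock: 22.32
tool_pos: [677.7, -2.1, 152.2]
tool_rot: [[0.079, 0.997, 0.007], [0.997, -0.079, -0.001], [-0.0, 0.007, -1.0]]
contact_force: [0.4, -0.3, -1.8]
opening: 15.4
```

Request:
{"op": "step_arm", "data": {
  "series": [
    [0,0,0,0,-0.001,0.002,1],
    [0,0,0,0,0,0.002,1],
    [0,0,0,0,0,0,1]
  ]
}}

```text
clock: 22.7
tool_pos: [678.8, -2.2, 152.0]
tool_rot: [[0.079, 0.997, 0.013], [0.997, -0.079, -0.001], [-0.0, 0.013, -1.0]]
contact_force: [-0.8, 0.3, -1.2]
opening: 15.7
```

Request:
{"op": "step_arm", "data": {
  "series": [
    [0,0,0,0,-0.001,0.004,1],
    [0,0,0,0,0,0,1]
  ]
}}

```text
clock: 22.95
tool_pos: [679.8, -2.3, 152.2]
tool_rot: [[0.079, 0.997, 0.018], [0.997, -0.079, -0.002], [-0.0, 0.018, -1.0]]
contact_force: [-1.6, -0.3, -2.3]
opening: 15.5
```

Run:
```python
from h import *
go([676.1,-2,151.5],85.5)
cv2.imwrite("pics/sd15.png",cv2.resize(ctrl.snapshot("side")[160:290,220:370],None,fx=4,fy=4,interpolation=cv2.INTER_CUBIC))
```

```text
t 22.95 tcp [679.8  -2.3 152.2] F [-1.6 -0.3 -2.3] open 15.528720744293814
[[0.079, 0.997, 0.018], [0.997, -0.079, -0.002], [-0.0, 0.018, -1.0]] [-5.6 23.3 -0.9 64.7 -0.  88.9]
shift tool [ 0.  -3.7  0.7] heading 85.49 wz -0.0002 tilt wx,wy [0.0185 0.0004]
```

View pics/sd15.png

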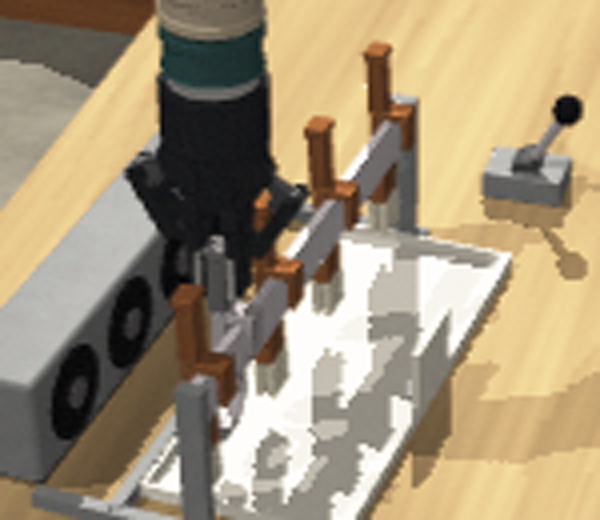

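Request:
{"op": "step_arm", "data": {
  "series": [
    [0.018,0,0,0,-0.004,0.003,1],
    [0,0,0,0,0,0,1]
  ]
}}

```text
clock: 23.25
tool_pos: [680.4, -2.4, 152.0]
tool_rot: [[0.079, 0.997, 0.01], [0.997, -0.079, -0.001], [-0.0, 0.01, -1.0]]
contact_force: [-0.5, 0.3, -1.6]
opening: 15.0
```

Run:
```python
from h import *
go([676.1,-2,149.5],85.5)
```

```text
t 23.25 tcp [680.4  -2.4 152. ] F [-0.5  0.3 -1.6] open 15.037809040300726
[[0.079, 0.997, 0.01], [0.997, -0.079, -0.001], [-0.0, 0.01, -1.0]] [-5.6 23.6 -0.4 65.4 -0.  88.9]
shift tool [ 0.1 -4.3  2.5] heading 85.48 wz -0.0003 tilt wx,wy [0.0103 0.0004]
```

Request:
{"op": "step_arm", "data": {
  "series": [
    [0.01,0,0,0,-0.006,0.005,1],
    [0.005,0,0,0,-0.003,0.003,1],
    [0,0,0,0,0,0,1]
  ]
}}

```text
clock: 23.62
tool_pos: [680.8, -2.5, 152.1]
tool_rot: [[0.079, 0.997, 0.017], [0.997, -0.079, -0.002], [-0.0, 0.017, -1.0]]
contact_force: [-0.8, -0.7, -1.4]
opening: 15.7
```

Run:
```python
from h import *
go([676.1,-2,149.5],85.5)
```

```text
t 23.625 tcp [680.8  -2.5 152.1] F [-0.8 -0.7 -1.4] open 15.68690783986099
[[0.079, 0.997, 0.017], [0.997, -0.079, -0.002], [-0.0, 0.017, -1.0]] [-5.6 23.4 -0.7 64.9  0.  88.9]
shift tool [ 0.1 -4.7  2.5] heading 85.48 wz -0.0003 tilt wx,wy [0.0171 0.0002]
```

Request:
{"op": "step_arm", "data": {
  "series": [
    [0,0,0,0,0,0.006,1]
  ]
}}

```text
clock: 23.75
tool_pos: [681.9, -2.6, 151.3]
tool_rot: [[0.079, 0.997, 0.02], [0.997, -0.079, -0.002], [-0.0, 0.02, -1.0]]
contact_force: [-11.3, 0.7, 41.8]
opening: 15.1
```

Request:
{"op": "step_arm", "data": {
  "series": [
    [0,0,0,0,0,0.006,1]
  ]
}}

```text
clock: 23.88
tool_pos: [681.8, -2.6, 151.4]
tool_rot: [[0.078, 0.997, 0.022], [0.997, -0.078, -0.003], [-0.001, 0.022, -1.0]]
contact_force: [-10.9, 1.2, 31.9]
opening: 15.3
```

Request:
{"op": "step_arm", "data": {
  "series": [
    [0.01,0,0,0,-0.003,-0.001,1],
    [0,0,0,0,0,0,1],
    [0,0,0,0,0,0,0.4],
    [0,0,0,0,0,0,0.1],
    [0,0,0,0,0,0,0.0],
    [0,0,0,0,0,0,0.0]
  ]
}}

```text
clock: 24.62
tool_pos: [675.8, -2.1, 147.9]
tool_rot: [[0.078, 0.997, 0.004], [0.997, -0.078, -0.001], [-0.001, 0.004, -1.0]]
contact_force: [0.1, 0.7, 1.0]
opening: 42.8
```

Run:
```python
from h import *
go([676.1,-2,149.5],85.5)
cv2.imwrite("pics/w16.png",ctrl.snapshot("wrist"))
```

```text
t 24.625 tcp [675.8  -2.1 147.9] F [0.1 0.7 1. ] open 42.787408032920254
[[0.078, 0.997, 0.004], [0.997, -0.078, -0.001], [-0.001, 0.004, -1.0]] [-5.6 23.6 -1.  65.2 -0.  88.9]
shift tool [ 0.1  0.3 -1.6] heading 85.51 wz 0.0001 tilt wx,wy [0.0044 0.0009]
```

View pics/w16.png

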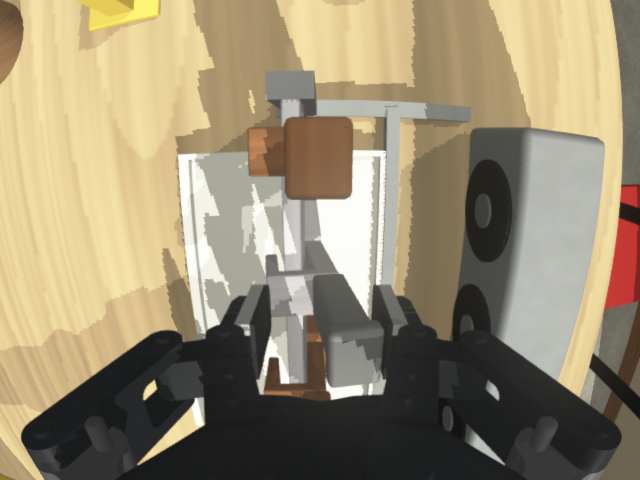

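Request:
{"op": "step_arm", "data": {
  "series": [
    [0,0,0,0,0.004,0,-0.5],
    [0,0,0,0,0.004,0,-1],
    [0,0,0,0,0,0,-1],
    [0,0,0,0,0,0,-1],
    [0,0,0,0,0,-0.02,-1],
    [0,0,0,0,0,-0.03,-1],
    [0,0,0,0,0,-0.04,-1],
    [0,0,0,0,0,-0.05,-1]
  ]
}}

```text
clock: 25.68
tool_pos: [681.2, -2.4, 290.6]
tool_rot: [[0.078, 0.997, -0.003], [0.997, -0.078, -0.0], [-0.001, -0.003, -1.0]]
contact_force: [0.5, -0.5, 0.8]
opening: 85.7
```

Run:
```python
from h import *
go([676.1,-2,330],85.5)
cv2.imwrite("pics/w17.png",ctrl.snapshot("wrist"))
cv2.imwrite("pics/sd17.png",cv2.resize(ctrl.snapshot("side")[160:310,200:370],None,fx=4,fy=4,interpolation=cv2.INTER_CUBIC))
```

```text
t 25.675 tcp [681.2  -2.4 290.6] F [ 0.5 -0.5  0.8] open 85.70907665056563
[[0.078, 0.997, -0.003], [0.997, -0.078, -0.0], [-0.001, -0.003, -1.0]] [-5.6 20.6 12.  81.6 -0.  88.9]
shift tool [ -0.1  -5.2 -39.3] heading 85.5 wz 0.0001 tilt wx,wy [-0.0031  0.0007]
```

View pics/w17.png

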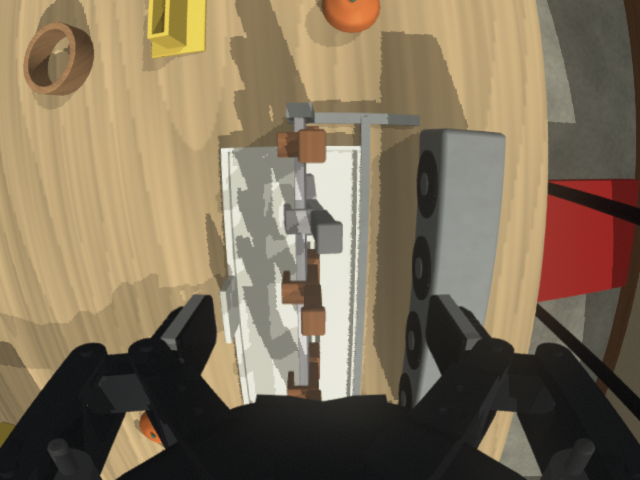

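View pics/sd17.png

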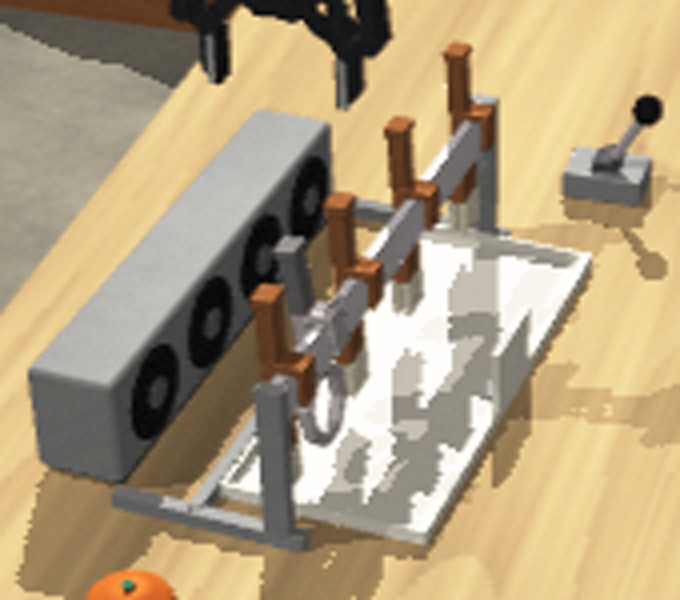

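Request:
{"op": "step_arm", "data": {
  "series": [
    [0,0,0,0,0,-0.04,-1],
    [0,0,0,0.04,-0.02,0,-1],
    [0,0,0,0.05,-0.025,0,-1],
    [0,0,0,0.055,-0.025,0,-1],
    [0,0,0,0.055,-0.025,0,-1],
    [0,0,0,0.055,-0.025,0,-1],
    [0,0,0,0.055,-0.025,0,-1],
    [0,0,0,0.04,-0.02,0,-1]
  ]
}}

```text
clock: 26.78
tool_pos: [547.8, 366.7, 349.7]
tool_rot: [[0.086, 0.996, 0.031], [0.996, -0.086, 0.002], [0.004, 0.03, -1.0]]
contact_force: [0.8, 0.3, -0.4]
opening: 85.3
```

Run:
```python
from h import *
go([539,390,330],85)
```

```text
t 26.775 tcp [547.8 366.7 349.7] F [ 0.8  0.3 -0.4] open 85.26205369615006
[[0.086, 0.996, 0.031], [0.996, -0.086, 0.002], [0.004, 0.03, -1.0]] [ 28.5  16.5  13.3  85.3  -0.8 123.4]
shift tool [ 22.4 -11.4  19.4] heading 85.06 wz 0.0011 tilt wx,wy [ 0.0304 -0.0042]
```

Request:
{"op": "step_arm", "data": {
  "series": [
    [0.03,-0.004,0,0.01,-0.01,0.02,-1],
    [0,0,0,0,0,0.0,-1],
    [0,0,0,0,0,0.0,-1]
  ]
}}

```text
clock: 27.15
tool_pos: [538.1, 379.2, 330.5]
tool_rot: [[0.083, 0.997, 0.001], [0.997, -0.083, 0.0], [0.0, 0.001, -1.0]]
contact_force: [-0.0, -0.5, 0.7]
opening: 85.2
```

Run:
```python
from h import *
go([539,402,330],85)
c=ctrl.calibration("wrist"); cv2.imwrite("pics/w18.png",ctrl.snapshot("wrist"))
json.dump({k:np.array(v).tolist() for k,v in c.items()},open("w18.json","w"))
p=proj("wrist",[539,402,173],c); print(p); u,v=p.astype(int)
im=cv2.imread("pics/w18.png"); print(u-50,v-50); cv2.imwrite("pics/w18a.png",cv2.resize(im[v-50:v+50,u-50:u+50],None,fx=6,fy=6,interpolation=cv2.INTER_CUBIC))
```

```text
t 27.15 tcp [538.1 379.2 330.5] F [-0.  -0.5  0.7] open 85.1706346813117
[[0.083, 0.997, 0.001], [0.997, -0.083, 0.0], [0.0, 0.001, -1.0]] [ 29.6  17.5  12.5  84.9  -0.  124.3]
shift tool [22.8 -1.   0.6] heading 85.27 wz 0.0047 tilt wx,wy [ 0.0013 -0.0004]
[319.81238701 191.83192678]
269 141
```

View pics/w18a.png

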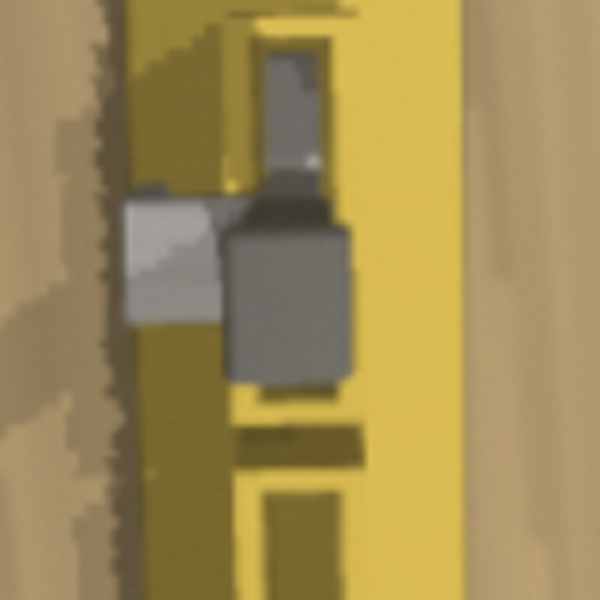

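Run:
```python
from h import *
c=json.load(open("w18.json"))
f=lambda u,v:(269+u/6,141+v/6)
for n,p,z in [("cap",f(290,305),173),("TL",f(228,228),173),("BL",f(226,383),173),("TR",f(350,228),173),("BR",f(354,383),173),("hT",f(125,200),120),("hB",f(126,325),120)]: print(n,np.round(atz("wrist",*p,z,c),1))
```

```text
cap [537.  402.2 173. ]
TL [529.5 413.4 173. ]
BL [527.3 392.2 173. ]
TR [546. 412. 173.]
BR [544.8 390.7 173. ]
hT [511.2 413.5 120. ]
hB [509.4 393.4 120. ]
```

Request:
{"op": "step_arm", "data": {
  "series": [
    [0,0,0.003,0.012,-0.001,0.02,-1],
    [0,0,0,0.011,-0.002,0.03,-1],
    [0,0,0,0,0,0.03,-1],
    [0,0,0,0,0,0.02,-1],
    [0,0,0,0,0,0.01,-1],
    [0,0,0,0,0,0,-1]
  ]
}}

```text
clock: 27.95
tool_pos: [539.4, 399.9, 212.3]
tool_rot: [[0.094, 0.996, -0.0], [0.996, -0.094, -0.0], [-0.0, -0.0, -1.0]]
contact_force: [0.4, 0.7, -0.3]
opening: 85.5
```

Run:
```python
from h import *
go([537,402.2,128],85)
```

```text
t 27.95 tcp [539.4 399.9 212.3] F [ 0.4  0.7 -0.3] open 85.5037023900787
[[0.094, 0.996, -0.0], [0.996, -0.094, -0.0], [-0.0, -0.0, -1.0]] [ 31.   21.1   3.4  72.3  -0.  126.4]
shift tool [ 2.1 -2.6 84.3] heading 84.6 wz -0.007 tilt wx,wy [-0.0002  0.0004]
```

Request:
{"op": "step_arm", "data": {
  "series": [
    [0,0,-0.006,0.002,-0.004,0.02,-1],
    [0,0,0,0,-0.001,0.02,-1],
    [0,0,0,0,0,0.02,-1],
    [0,0,0,0,0,0.01,-1],
    [0,0,0,0,0,0,-1]
  ]
}}

```text
clock: 28.58
tool_pos: [539.0, 404.3, 146.1]
tool_rot: [[0.09, 0.996, 0.009], [0.996, -0.09, 0.005], [0.006, 0.008, -1.0]]
contact_force: [-0.4, 0.7, 0.2]
opening: 85.2
```

Run:
```python
from h import *
go([537,402.2,128],85)
```

```text
t 28.575 tcp [539.  404.3 146.1] F [-0.4  0.7  0.2] open 85.18710241145386
[[0.09, 0.996, 0.009], [0.996, -0.09, 0.005], [0.006, 0.008, -1.0]] [ 31.4  23.2  -1.7  64.4  -0.  126.5]
shift tool [-2.4 -1.9 18.1] heading 84.85 wz -0.0026 tilt wx,wy [ 0.0084 -0.0061]
```

Request:
{"op": "step_arm", "data": {
  "series": [
    [0.008,-0.006,-0.002,-0.0025,-0.003,0.008,-1],
    [0,0,0,0,0,0.008,-1],
    [0,0,0,0,0,0.002,-1],
    [0,0,0,0,0,0,0]
  ]
}}

```text
clock: 29.08
tool_pos: [537.2, 402.9, 129.4]
tool_rot: [[0.088, 0.996, 0.003], [0.996, -0.088, 0.002], [0.002, 0.003, -1.0]]
contact_force: [0.4, 0.3, -0.2]
opening: 70.1
```

Run:
```python
from h import *
go([537,402.2,129],85)
```

```text
t 29.075 tcp [537.2 402.9 129.4] F [ 0.4  0.3 -0.2] open 70.08756248659783
[[0.088, 0.996, 0.003], [0.996, -0.088, 0.002], [0.002, 0.003, -1.0]] [ 31.4  24.   -2.8  63.   -0.  126.4]
shift tool [-0.7 -0.1  0.4] heading 84.96 wz -0.0007 tilt wx,wy [ 0.0032 -0.0021]
```

Request:
{"op": "step_arm", "data": {
  "series": [
    [0,0,0,0,0,0,0.3],
    [0,0,0,0,0,0,1],
    [0,0,0,0,0,0,1],
    [0,0,0,0,0,0,1],
    [0,0,0,0,0,0,1],
    [0,0,0,0,0,0,1],
    [0,0,0,0,0,0,1],
    [0,0,0,0,0,0,1]
  ],
  "grip_force": 70
}}

```text
clock: 30.08
tool_pos: [537.6, 403.2, 130.2]
tool_rot: [[0.088, 0.996, 0.004], [0.996, -0.088, 0.002], [0.003, 0.004, -1.0]]
contact_force: [-0.3, 0.7, -0.7]
opening: 15.6
```

Request:
{"op": "step_arm", "data": {
  "series": [
    [0,0,0,0,0,-0.015,1],
    [0,0,0,0,0,-0.02,1],
    [0,0,0,0,0,-0.025,1],
    [0,0,0,0,0,-0.03,1],
    [0,0,0,0,0,-0.04,1],
    [0,0,0,0,0,-0.04,1],
    [0,0,0,0,0,-0.04,1],
    [0,0,0,0,0,0,1]
  ]
}}

```text
clock: 31.08
tool_pos: [535.8, 402.1, 351.8]
tool_rot: [[0.088, 0.996, 0.005], [0.996, -0.088, 0.003], [0.003, 0.005, -1.0]]
contact_force: [-0.2, 0.3, -0.7]
opening: 15.5
```

Run:
```python
from h import *
go([657.8,-238,345],85.5)
cv2.imwrite("pics/w19.png",ctrl.snapshot("wrist"))
```

```text
t 31.075 tcp [535.8 402.1 351.8] F [-0.2  0.3 -0.7] open 15.53376349237791
[[0.088, 0.996, 0.005], [0.996, -0.088, 0.003], [0.003, 0.005, -1.0]] [ 31.4  18.5  16.3  87.5  -0.  126.4]
shift tool [-627.   177.6    5.6] heading 84.97 wz -0.0092 tilt wx,wy [ 0.0051 -0.0034]
```

View pics/w19.png

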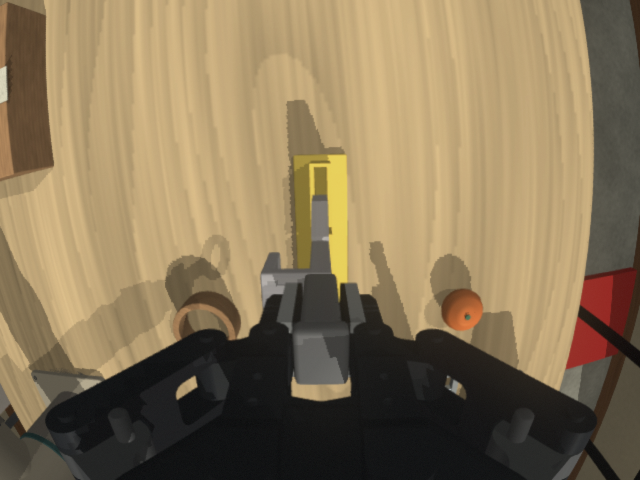

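Request:
{"op": "step_arm", "data": {
  "series": [
    [0,0,0,-0.03,0,0,1],
    [0,0,0,-0.045,0,0,1],
    [0,0,0,-0.05,0,0,1],
    [0,0,0,-0.05,0,0,1],
    [0,0,0,-0.05,0,0,1],
    [0,0,0,-0.05,0,0,1],
    [0,0,0,-0.05,0.01,0,1],
    [0,0,0,-0.05,0.01,0,1]
  ]
}}

```text
clock: 32.12
tool_pos: [513.5, 17.2, 333.2]
tool_rot: [[0.08, 0.997, -0.023], [0.997, -0.08, -0.005], [-0.007, -0.022, -1.0]]
contact_force: [0.6, -0.4, -1.4]
opening: 15.9
```

Run:
```python
from h import *
go([657.8,-238,345],85.5)
```

```text
t 32.125 tcp [513.5  17.2 333.2] F [ 0.6 -0.4 -1.4] open 15.883708689028486
[[0.08, 0.997, -0.023], [0.997, -0.08, -0.005], [-0.007, -0.022, -1.0]] [-5.1  3.3 -4.3 83.7 -0.4 89.5]
shift tool [-242.9  164.   -13.7] heading 85.41 wz -0.0016 tilt wx,wy [-0.0224  0.0071]
```

Request:
{"op": "step_arm", "data": {
  "series": [
    [-0.01,0.003,0,-0.045,0.02,-0.01,1],
    [-0.01,0.003,0,-0.045,0.02,-0.01,1],
    [0,0,0,-0.045,0.025,0,1],
    [0,0,0,-0.04,0.025,0,1],
    [0,0,0,-0.03,0.025,0,1],
    [0,0,0,-0.02,0.025,0,1],
    [0,0,0,0,0.01,0,1],
    [0,0,0,0,0,0,1]
  ]
}}

```text
clock: 33.12
tool_pos: [639.3, -228.3, 333.6]
tool_rot: [[0.086, 0.996, -0.029], [0.996, -0.086, 0.01], [0.008, -0.03, -1.0]]
contact_force: [-1.1, -0.0, -1.4]
opening: 15.5
```

Run:
```python
from h import *
go([657.8,-238,345],85.5)
c=ctrl.calibration("wrist");cv2.imwrite("pics/w20.png",ctrl.snapshot("wrist"))
json.dump({k:np.array(v).tolist() for k,v in c.items()},open("w20.json","w"))
cv2.imwrite("pics/sc20.png",ctrl.snapshot("scene")[140:400,130:430])
```

```text
t 33.125 tcp [ 639.3 -228.3  333.6] F [-1.1 -0.  -1.4] open 15.494098110835791
[[0.086, 0.996, -0.029], [0.996, -0.086, 0.01], [0.008, -0.03, -1.0]] [-25.   21.2  17.8  88.4  -0.2  69.9]
shift tool [ -8.   18.9 -12. ] heading 85.04 wz -0.008 tilt wx,wy [-0.0298 -0.0079]
```

View pics/w20.png

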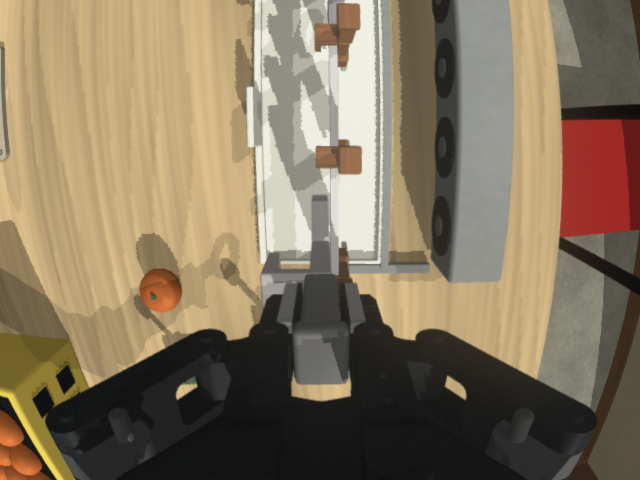

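View pics/sc20.png

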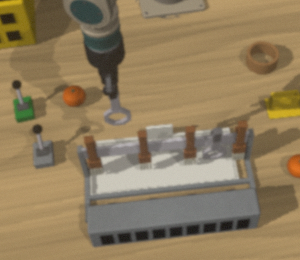

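Request:
{"op": "step_arm", "data": {
  "series": [
    [-0.03,-0.008,-0.008,-0.008,0.008,-0.013,1],
    [0,0,0,0,0.011,0,1],
    [0,0,0,0,0,0,1],
    [0,0,0,0,0,0,1]
  ]
}}

```text
clock: 33.72
tool_pos: [658.0, -236.3, 350.5]
tool_rot: [[0.075, 0.997, 0.005], [0.997, -0.075, -0.002], [-0.002, 0.006, -1.0]]
contact_force: [-0.6, -0.1, -1.1]
opening: 15.5
```

Run:
```python
from h import *
go([657.8,-238,300],85.5)
```

```text
t 33.725 tcp [ 658.  -236.3  350.5] F [-0.6 -0.1 -1.1] open 15.451350768410895
[[0.075, 0.997, 0.005], [0.997, -0.075, -0.002], [-0.002, 0.006, -1.0]] [-25.   21.8  20.7  88.6   0.   69.3]
shift tool [-1.6 -0.3 50.5] heading 85.67 wz 0.0031 tilt wx,wy [0.0056 0.002 ]
```

Request:
{"op": "step_arm", "data": {
  "series": [
    [0.005,0.002,0.003,-0.0016,0,0.01,1],
    [0,0,0,0,0,0.02,1],
    [0,0,0,0,0,0.02,1],
    [0,0,0,0,0,0.015,1],
    [0,0,0,0,0,0.01,1],
    [0,0,0,0,0,0,1]
  ]
}}

```text
clock: 34.48
tool_pos: [656.6, -237.8, 269.6]
tool_rot: [[0.079, 0.997, -0.003], [0.997, -0.079, 0.002], [0.001, -0.004, -1.0]]
contact_force: [-0.0, -0.3, -0.9]
opening: 16.2
```

Run:
```python
from h import *
go([657.8,-238,255],85.5)
cv2.imwrite("pics/w21.png",ctrl.snapshot("wrist")[100:460,140:500])
cv2.imwrite("pics/sd21.png",cv2.resize(ctrl.snapshot("side")[110:310,220:380],None,fx=3,fy=3,interpolation=cv2.INTER_CUBIC))
cv2.imwrite("pics/sc21.png",cv2.resize(ctrl.snapshot("scene")[200:380,190:400],None,fx=3,fy=3,interpolation=cv2.INTER_CUBIC))
```

```text
t 34.475 tcp [ 656.6 -237.8  269.6] F [-0.  -0.3 -0.9] open 16.23053592099711
[[0.079, 0.997, -0.003], [0.997, -0.079, 0.002], [0.001, -0.004, -1.0]] [-25.2  22.7  12.6  80.1   0.   69.3]
shift tool [-0.2  1.2 14.6] heading 85.46 wz -0.0006 tilt wx,wy [-0.0036 -0.0014]
```

View pics/w21.png

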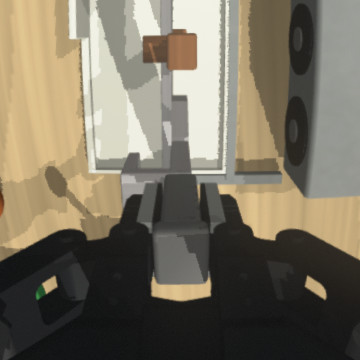

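View pics/sd21.png

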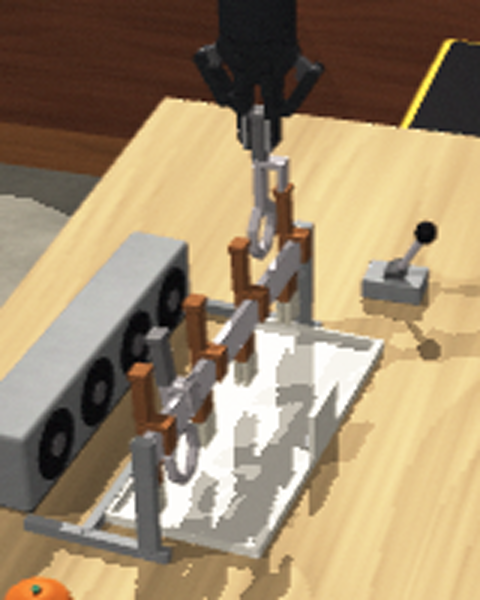

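View pics/sc21.png

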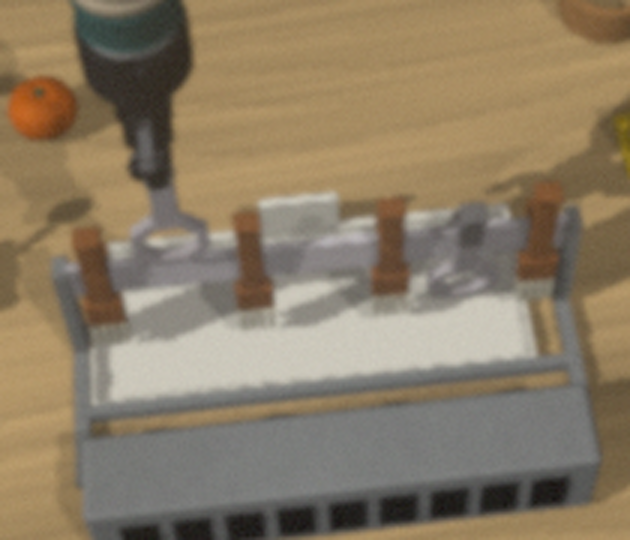

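Run:
```python
from h import *
im=cv2.imread("pics/w21.png");cv2.imwrite("pics/w21a.png",cv2.resize(im[60:200,100:240],None,fx=5,fy=5,interpolation=cv2.INTER_CUBIC)[:600])
```

```text
(no output)
```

View pics/w21a.png

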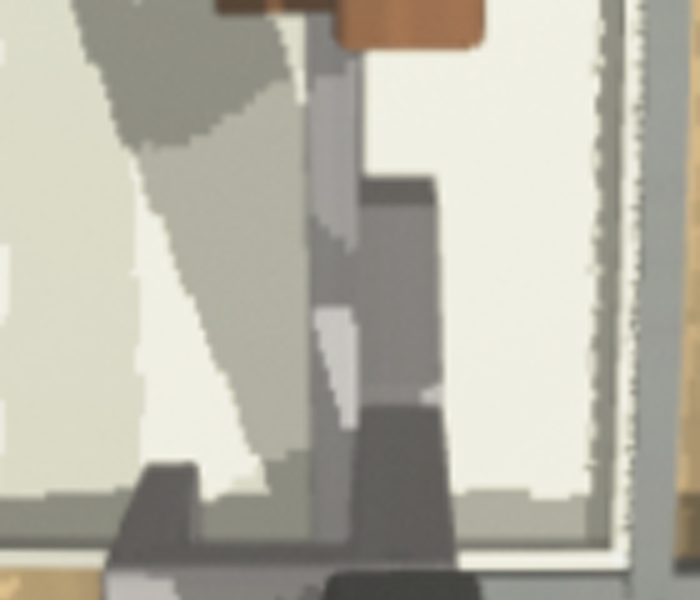

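Request:
{"op": "step_arm", "data": {
  "series": [
    [-0.003,-0.001,0,0,0.004,0,1],
    [0,0,0,0,0,0,1]
  ]
}}

```text
clock: 34.88
tool_pos: [662.8, -238.9, 273.7]
tool_rot: [[0.079, 0.997, 0.006], [0.997, -0.079, -0.003], [-0.002, 0.006, -1.0]]
contact_force: [0.6, 0.4, -1.4]
opening: 15.3
```

Run:
```python
from h import *
go([660,-238.2,245],85.5)
cv2.imwrite("pics/w22.png",cv2.resize(ctrl.snapshot("wrist")[160:300,240:380],None,fx=5,fy=5,interpolation=cv2.INTER_CUBIC)[:600])
```

```text
t 34.875 tcp [ 662.8 -238.9  273.7] F [ 0.6  0.4 -1.4] open 15.28893673820285
[[0.079, 0.997, 0.006], [0.997, -0.079, -0.003], [-0.002, 0.006, -1.0]] [-25.1  22.9  13.3  80.    0.   69.5]
shift tool [ 0.6 -3.1 28.6] heading 85.47 wz -0.0006 tilt wx,wy [0.0061 0.0021]
```

View pics/w22.png

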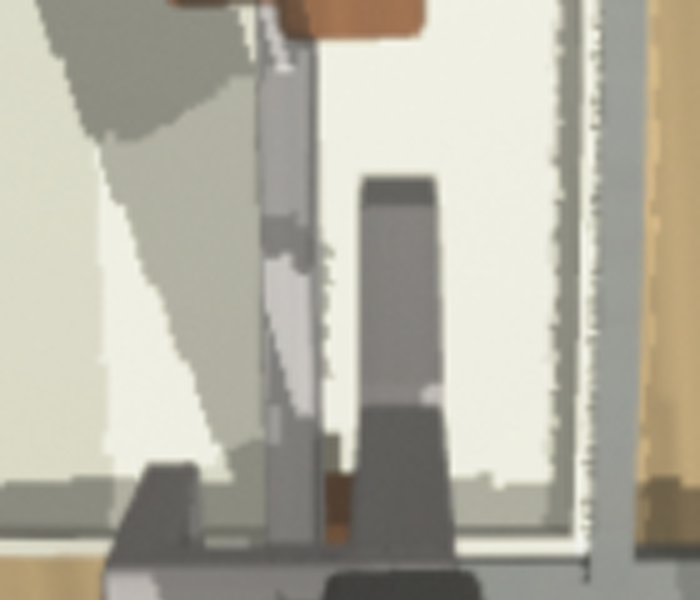

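Request:
{"op": "step_arm", "data": {
  "series": [
    [0.005,0.002,0,0,-0.003,0.008,1],
    [0,0,0,0,0,0.01,1],
    [0,0,0,0,0,0.01,1],
    [0,0,0,0,0,0,1]
  ]
}}

```text
clock: 35.42
tool_pos: [659.0, -238.5, 242.9]
tool_rot: [[0.079, 0.997, -0.001], [0.997, -0.079, 0.001], [0.001, -0.001, -1.0]]
contact_force: [-0.1, 0.2, -0.9]
opening: 16.0
```

Run:
```python
from h import *
go([660,-238.2,200],85.5)
cv2.imwrite("pics/w23.png",cv2.resize(ctrl.snapshot("wrist")[160:300,240:380],None,fx=5,fy=5,interpolation=cv2.INTER_CUBIC)[:600])
```

```text
t 35.425 tcp [ 659.  -238.5  242.9] F [-0.1  0.2 -0.9] open 16.0002147975471
[[0.079, 0.997, -0.001], [0.997, -0.079, 0.001], [0.001, -0.001, -1.0]] [-25.2  23.4  10.3  77.    0.   69.4]
shift tool [ 0.3  1.  42.9] heading 85.46 wz -0.0006 tilt wx,wy [-0.0008 -0.0006]
```

View pics/w23.png

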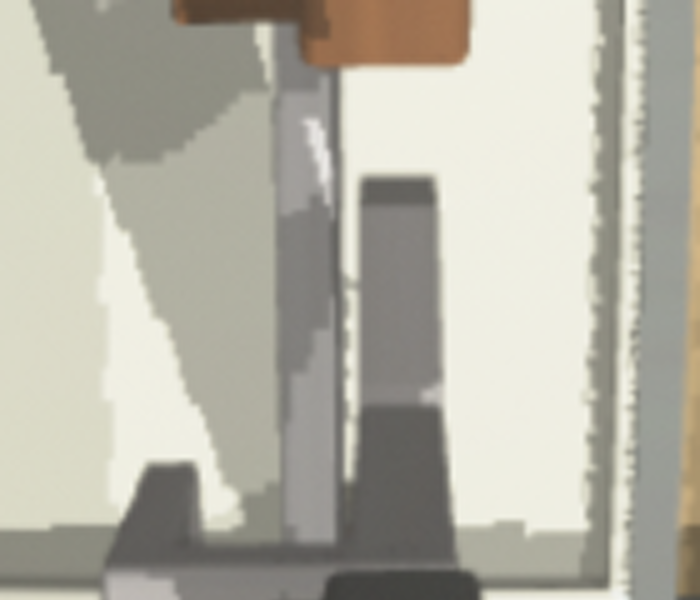

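Request:
{"op": "step_arm", "data": {
  "series": [
    [0,0,0,0,0.001,0.01,1],
    [0,0,0,0,0,0.01,1],
    [0,0,0,0,0,0.01,1],
    [0,0,0,0,0,0.01,1],
    [0,0,0,0,0,0,1]
  ]
}}

```text
clock: 36.1
tool_pos: [660.4, -238.7, 200.5]
tool_rot: [[0.079, 0.997, -0.0], [0.997, -0.079, 0.0], [0.0, -0.0, -1.0]]
contact_force: [-0.4, 0.1, -2.0]
opening: 15.7
```

Run:
```python
from h import *
go([660,-238.2,155],85.5)
cv2.imwrite("pics/w24.png",cv2.resize(ctrl.snapshot("wrist")[160:300,240:380],None,fx=4,fy=4,interpolation=cv2.INTER_CUBIC)[:600])
cv2.imwrite("pics/sd24.png",cv2.resize(ctrl.snapshot("side")[160:290,240:370],None,fx=4,fy=4,interpolation=cv2.INTER_CUBIC))
```

```text
t 36.1 tcp [ 660.4 -238.7  200.5] F [-0.4  0.1 -2. ] open 15.664703657115695
[[0.079, 0.997, -0.0], [0.997, -0.079, 0.0], [0.0, -0.0, -1.0]] [-25.1  24.6   7.   72.4   0.   69.4]
shift tool [ 0.4 -0.4 45.5] heading 85.47 wz -0.0006 tilt wx,wy [-0.0002 -0.0003]
```

View pics/w24.png

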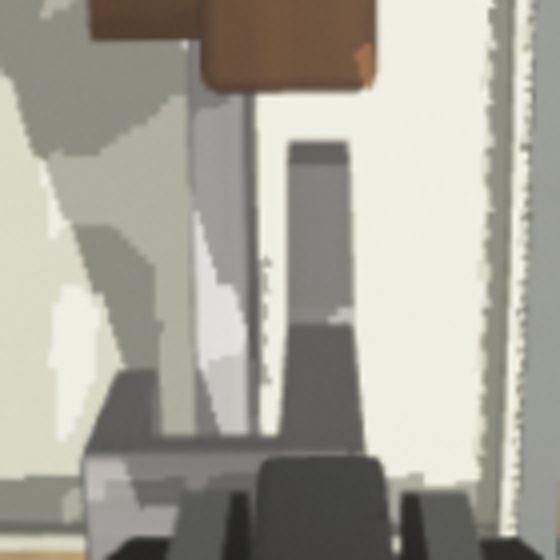

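View pics/sd24.png

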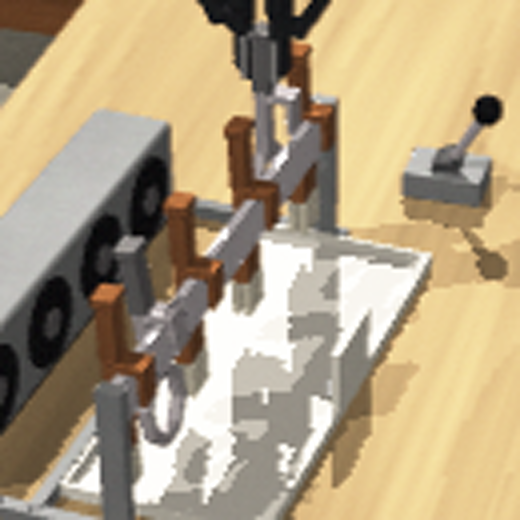

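Request:
{"op": "step_arm", "data": {
  "series": [
    [0,0,0,0,0,0.01,1],
    [0,0,0,0,0,0.01,1],
    [0,0,0,0,0,0.01,1],
    [0,0,0,0,0,0.008,1],
    [0,0,0,0,-0.001,0.004,1],
    [0,0,0,0,0,0.003,1]
  ]
}}

```text
clock: 36.95
tool_pos: [660.9, -239.3, 155.1]
tool_rot: [[0.079, 0.997, 0.004], [0.997, -0.079, -0.002], [-0.001, 0.004, -1.0]]
contact_force: [-0.2, 0.5, -1.6]
opening: 15.4
```

Request:
{"op": "step_arm", "data": {
  "series": [
    [0,0,0,0,-0.001,0.003,1]
  ]
}}

```text
clock: 37.08
tool_pos: [660.1, -239.4, 152.0]
tool_rot: [[0.079, 0.997, 0.004], [0.997, -0.079, -0.002], [-0.001, 0.005, -1.0]]
contact_force: [2.3, -1.0, 9.4]
opening: 15.7
```

Request:
{"op": "step_arm", "data": {
  "series": [
    [0,0,0,0,0,0.004,1]
  ]
}}

```text
clock: 37.2
tool_pos: [661.6, -239.8, 151.5]
tool_rot: [[0.079, 0.997, 0.008], [0.997, -0.079, -0.003], [-0.003, 0.008, -1.0]]
contact_force: [-3.3, 2.9, 19.8]
opening: 15.6
```

Seated on the rail. Release.

Request:
{"op": "step_arm", "data": {
  "series": [
    [0.005,0,0,0,-0.001,0,1],
    [0,0,0,0,0,0,0.5],
    [0,0,0,0,0,0,0.3],
    [0,0,0,0,0.004,0,-0.3],
    [0,0,0,0,0.003,0,-0.8],
    [0,0,0,0,0,0,-1],
    [0,0,0,0,0,0,-1],
    [0,0,0,0,0,0,-1]
  ]
}}

```text
clock: 38.2
tool_pos: [669.0, -240.8, 152.6]
tool_rot: [[0.079, 0.997, 0.006], [0.997, -0.079, -0.004], [-0.004, 0.006, -1.0]]
contact_force: [0.3, 0.3, -0.4]
opening: 85.4
```

Run:
```python
from h import *
st()
cv2.imwrite("pics/w25.png",ctrl.snapshot("wrist"))
```

```text
t 38.2 tcp [ 669.  -240.8  152.6] F [ 0.3  0.3 -0.4] open 85.37948525473553
[[0.079, 0.997, 0.006], [0.997, -0.079, -0.004], [-0.004, 0.006, -1.0]] [-25.   26.8   4.4  67.2  -0.1  69.6]
```

View pics/w25.png

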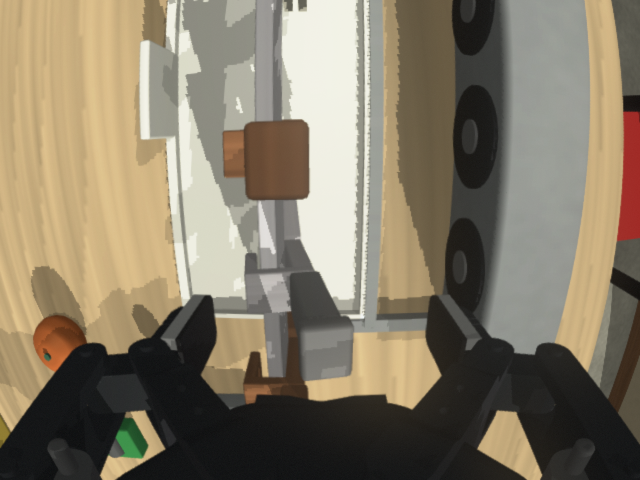

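Request:
{"op": "step_arm", "data": {
  "series": [
    [0,0,0,0,0,-0.02,-1],
    [0,0,0,0,0,-0.04,-1],
    [0,0,0,0,0,-0.05,-1],
    [0,0,0,0,0,-0.05,-1],
    [0,0,0,0,-0.03,0,-1],
    [0,0,0,0,-0.04,0,-1],
    [0,0,0,0,-0.04,0,-1],
    [0,0,0,0,0,0,-1]
  ]
}}

```text
clock: 39.25
tool_pos: [557.3, -232.1, 329.8]
tool_rot: [[0.079, 0.997, 0.018], [0.997, -0.078, -0.011], [-0.01, 0.019, -1.0]]
contact_force: [1.3, 0.8, -0.1]
opening: 85.2
```

Run:
```python
from h import *
st()
c=ctrl.calibration("wrist");cv2.imwrite("pics/w26.png",ctrl.snapshot("wrist"))
json.dump({k:np.array(v).tolist() for k,v in c.items()},open("w26.json","w"))
cv2.imwrite("pics/sd26.png",cv2.resize(ctrl.snapshot("side")[150:310,200:420],None,fx=3.5,fy=3.5,interpolation=cv2.INTER_CUBIC))
s=ctrl.snapshot("scene");cv2.imwrite("pics/sc26f.png",s);cv2.imwrite("pics/sc26.png",cv2.resize(s[210:390,130:400],None,fx=2.9,fy=2.9,interpolation=cv2.INTER_CUBIC))
```

```text
t 39.25 tcp [ 557.3 -232.1  329.8] F [ 1.3  0.8 -0.1] open 85.2418267591806
[[0.079, 0.997, 0.018], [0.997, -0.078, -0.011], [-0.01, 0.019, -1.0]] [-28.7  10.9   4.   81.8  -0.   65.8]
```

View pics/w26.png

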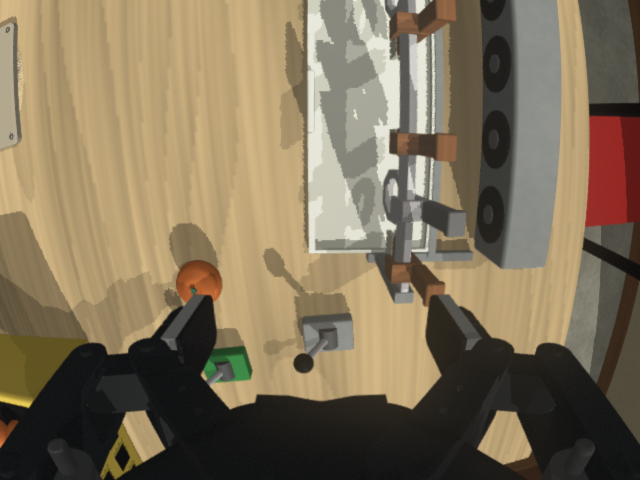

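View pics/sd26.png

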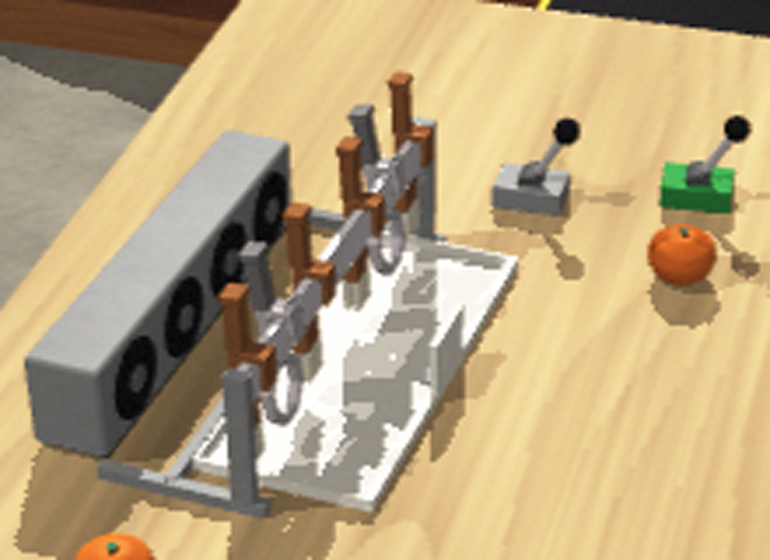

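View pics/sc26.png

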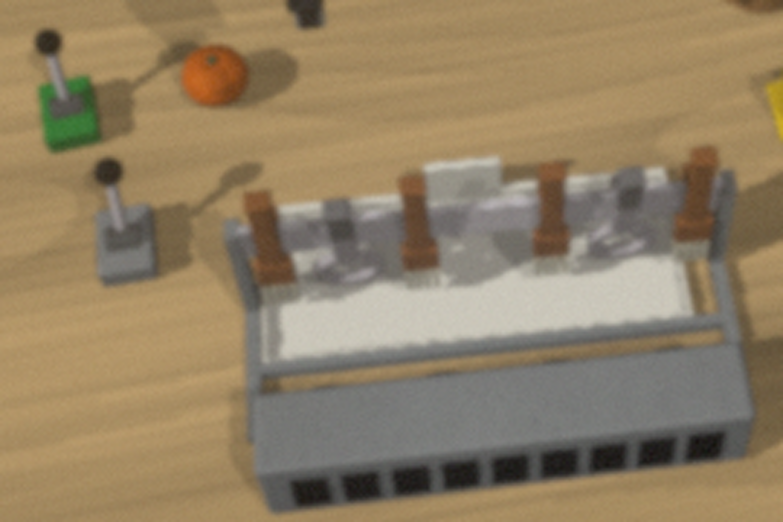

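Run:
```python
from h import *
f=lambda u,v:(130+u/2.9,210+v/2.9); g=lambda u,v:(200+u/3.5,150+v/3.5)
def rk(P,o=(653.9,-119),psi=-4.45):
    a=np.radians(psi);d=P[:2]-np.array(o);return np.round([d@[np.cos(a),np.sin(a)],d@[-np.sin(a),np.cos(a)],P[2]],1)
for n,p,q in [("g cap L",f(338,207),g(361,110)),("g cap R",f(629,176),g(256,247)),("b1",f(262,196),g(401,78)),("b2",f(413,180),g(349,144)),("b3",f(551,170),g(299,211)),("b4",f(704,155),g(234,290)),("knob",f(108,172),g(566,131))]:
    P,e=tri(p,q);print(n,np.round(P,1),rk(P),round(e,1))
c=json.load(open("w26.json"))
kn=(303,363)
for z in (80,85,90): print(np.round(atz("wrist",*kn,z,c),1))
for p in [(305,320),(352,314),(354,348),(304,352)]: print("block",np.round(atz("wrist",*p,35,c),1))
print(np.round([atz("wrist",311,70,60,c),atz("wrist",311,132,60,c)],1))
go([500,-432,150],85.5)
```

```text
g cap L [ 670.4 -238.1  191.7] [  25.7 -117.5  191.7] 3.1
g cap R [686.3  -4.1 191.6] [ 23.3 117.1 191.6] 4.4
b1 [ 650.8 -296.2  195.9] [  10.7 -176.9  195.9] 3.6
b2 [ 660.4 -175.1  195.1] [ 10.9 -55.5 195.1] 0.2
b3 [669.6 -64.5 192.2] [ 11.4  55.5 192.2] 2.5
b4 [680.6  60.6 194.2] [ 12.7 181.1 194.2] 3.0
knob [ 525.2 -435.3   83.7] [-103.8 -325.3   83.7] 3.0
[ 522.4 -439.6   80. ]
[ 522.9 -436.    85. ]
[ 523.4 -432.5   90. ]
block [ 527.9 -401.3   35. ]
block [ 590.8 -398.    35. ]
block [ 591.3 -452.5   35. ]
block [ 521.5 -452.4   35. ]
[[ 562.5  -92.3   60. ]
 [ 556.9 -161.4   60. ]]
t 39.4 tcp [ 560.4 -232.8  329. ] F [-0.5  0.9 -0.3] open 85.43722941985976
[[0.078, 0.997, 0.02], [0.997, -0.077, -0.011], [-0.01, 0.021, -1.0]] [-28.6  11.2   4.2  81.7  -0.   65.8]
shift tool [-201.5  -48.5  180.1] heading 85.55 wz 0.0008 tilt wx,wy [0.0207 0.0099]
```

Run:
```python
from h import *
im=cv2.imread("pics/sc26f.png");a=cv2.resize(im[250:350,205:395],None,fx=4,fy=4,interpolation=cv2.INTER_CUBIC)
cv2.imwrite("pics/z1.png",a)
w=cv2.imread("pics/w26.png");cv2.imwrite("pics/z2.png",cv2.resize(w[0:280,280:480],None,fx=2.1,fy=2.1,interpolation=cv2.INTER_CUBIC))
```

```text
(no output)
```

View pics/z1.png

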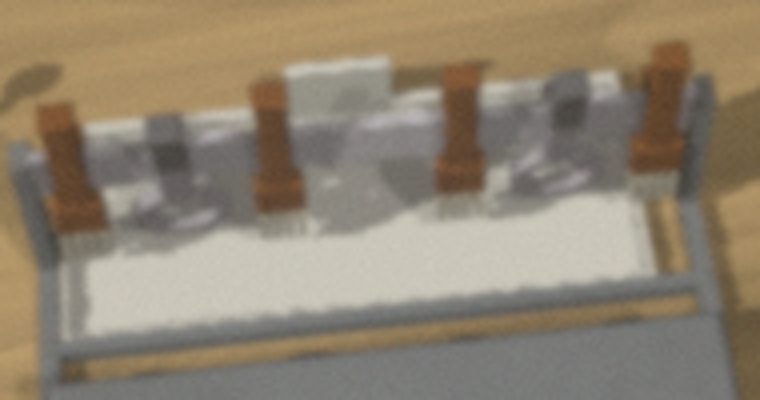

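View pics/z2.png

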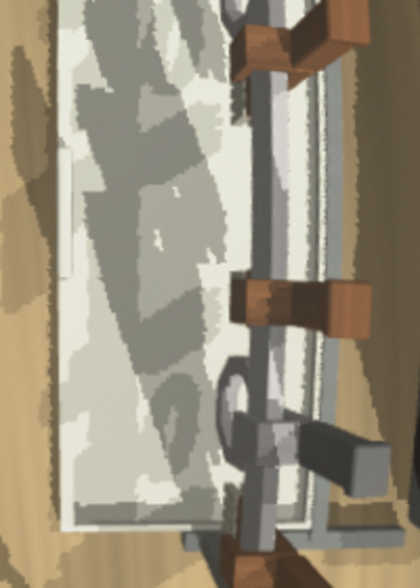

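Run:
```python
from h import *
def rk(P,o=(653.9,-119),psi=-4.45):
    a=np.radians(psi);d=P[:2]-np.array(o);return np.round([d@[np.cos(a),np.sin(a)],d@[-np.sin(a),np.cos(a)]],1)
for p in [(286,66),(390,58)]: print(rk(atz("scene",205+p[0]/4,250+p[1]/4,60)))
c=json.load(open("w26.json"))
for p,z in [((68,148),60),((67,277),60),((62,528),12)]: print("w",rk(atz("wrist",280+p[0]/2.1,p[1]/2.1,z,c)))
go([500,-432,110],85.5)
```

```text
[-93.8 -45.3]
[-92.1  23.5]
w [-91.7  19. ]
w [-92.4 -49.7]
w [ -96.7 -202.5]
t 39.4 tcp [ 560.4 -232.8  329. ] F [-0.5  0.9 -0.3] open 85.43722941985976
[[0.078, 0.997, 0.02], [0.997, -0.077, -0.011], [-0.01, 0.021, -1.0]] [-28.6  11.2   4.2  81.7  -0.   65.8]
shift tool [-201.1  -49.3  220.1] heading 85.55 wz 0.0008 tilt wx,wy [0.0207 0.0099]
```

Request:
{"op": "step_arm", "data": {
  "series": [
    [0.02,0.01,0,-0.03,-0.01,0,1],
    [0,0,0,-0.04,-0.012,0,1],
    [0,0,0,-0.04,-0.012,0,1],
    [0,0,0,-0.04,-0.012,0,1],
    [0,0,0,-0.04,-0.012,0,1],
    [0,0,0,-0.02,-0.006,0,1],
    [0,0,0,0,0,0,1],
    [0,0,0,0,0,0,1]
  ],
  "grip_force": 40
}}

```text
clock: 40.4
tool_pos: [488.1, -444.9, 328.5]
tool_rot: [[0.07, 0.998, 0.005], [0.998, -0.07, 0.001], [0.001, 0.004, -1.0]]
contact_force: [-0.2, 0.4, -0.3]
opening: 0.0
```

Run:
```python
from h import *
go([480,-436,68],85.5)
c=ctrl.calibration("wrist");cv2.imwrite("pics/w27.png",ctrl.snapshot("wrist"))
print(proj("wrist",[525,-435,84],c))
```

```text
t 40.4 tcp [ 488.1 -444.9  328.5] F [-0.2  0.4 -0.3] open 0.028420667948028954
[[0.07, 0.998, 0.005], [0.998, -0.07, 0.001], [0.001, 0.004, -1.0]] [-48.   17.7  12.5  84.7   0.2  46. ]
shift tool [  8.   -9.9 260.4] heading 85.97 wz 0.0081 tilt wx,wy [ 0.0045 -0.001 ]
[354.43830867 189.69137442]
```

View pics/w27.png

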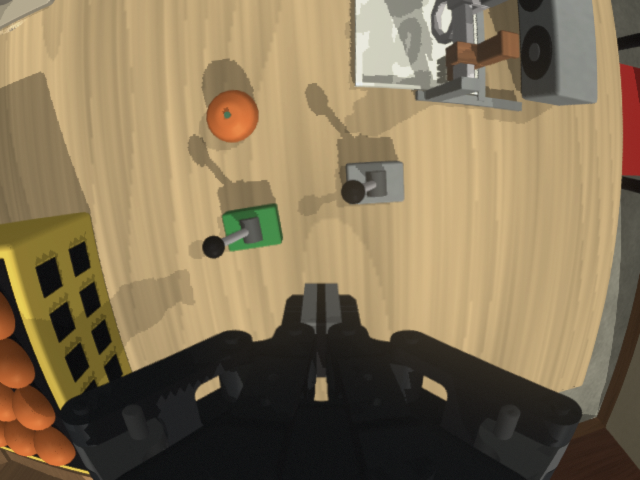

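Request:
{"op": "step_arm", "data": {
  "series": [
    [0.004,0,0.008,0.008,-0.01,0.03,1],
    [0,0,0,0,0,0.045,1],
    [0,0,0,0,0,0.045,1],
    [0,0,0,0,0,0.045,1],
    [0,0,0,0,0,0.03,1],
    [0,0,0,0,0,0,1]
  ]
}}

```text
clock: 41.2
tool_pos: [484.6, -428.6, 132.0]
tool_rot: [[0.067, 0.998, 0.006], [0.998, -0.067, -0.002], [-0.001, 0.006, -1.0]]
contact_force: [-0.2, 0.5, 0.4]
opening: -0.4
```

Run:
```python
from h import *
go([480,-435,68],85.5)
```

```text
t 41.2 tcp [ 484.6 -428.6  132. ] F [-0.2  0.5  0.4] open -0.366679352421125
[[0.067, 0.998, 0.006], [0.998, -0.067, -0.002], [-0.001, 0.006, -1.0]] [-47.3  21.5  -6.1  62.1   0.2  46.6]
shift tool [-6.6 -4.6 64. ] heading 86.16 wz 0.0115 tilt wx,wy [0.0057 0.0014]
```

Request:
{"op": "step_arm", "data": {
  "series": [
    [0.005,0,0.01,-0.006,-0.008,0.015,1],
    [0,0,0,0,-0.002,0.02,1],
    [0,0,0,0,0,0.015,1],
    [0,0,0,0,0,0.01,1],
    [0,0,0,0,0,0,1]
  ]
}}

```text
clock: 41.82
tool_pos: [477.1, -437.2, 75.4]
tool_rot: [[0.077, 0.997, 0.007], [0.997, -0.076, -0.009], [-0.009, 0.007, -1.0]]
contact_force: [-0.8, -0.5, 0.4]
opening: 0.1
```

Run:
```python
from h import *
go([565,-435,68],85.5)
c=ctrl.calibration("wrist");cv2.imwrite("pics/w28.png",ctrl.snapshot("wrist"))
```

```text
t 41.825 tcp [ 477.1 -437.2   75.4] F [-0.8 -0.5  0.4] open 0.10872443649532068
[[0.077, 0.997, 0.007], [0.997, -0.076, -0.009], [-0.009, 0.007, -1.0]] [-48.2  24.2  -9.7  55.5  -0.1  46.2]
shift tool [ 9.  87.4  7.9] heading 85.61 wz 0.002 tilt wx,wy [0.0073 0.0089]
```

View pics/w28.png

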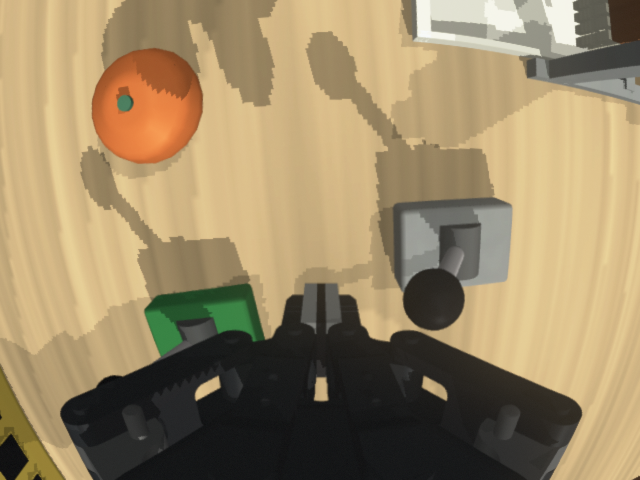

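Request:
{"op": "step_arm", "data": {
  "series": [
    [0.007,0.009,0,0.003,0.01,0.006,1],
    [0,0,0,0,0.015,0,1],
    [0,0,0,0,0.015,0,1],
    [0,0,0,0,0.015,0,1]
  ]
}}

```text
clock: 42.38
tool_pos: [536.1, -439.9, 71.7]
tool_rot: [[0.077, 0.997, 0.001], [0.997, -0.077, -0.002], [-0.002, 0.001, -1.0]]
contact_force: [-1.5, 0.7, 0.5]
opening: -0.1
```

Run:
```python
from h import *
go([570,-437,68],85.5)
cv2.imwrite("pics/sd29.png",cv2.resize(ctrl.snapshot("side")[140:240,290:430],None,fx=5,fy=5,interpolation=cv2.INTER_CUBIC))
```

```text
t 42.375 tcp [ 536.1 -439.9   71.7] F [-1.5  0.7  0.5] open -0.07273627141645282
[[0.077, 0.997, 0.001], [0.997, -0.077, -0.002], [-0.002, 0.001, -1.0]] [-44.7  28.9  -2.7  58.3  -0.1  49.7]
shift tool [ 5.5 33.6  3.8] heading 85.58 wz 0.0013 tilt wx,wy [0.0011 0.0022]
```

View pics/sd29.png

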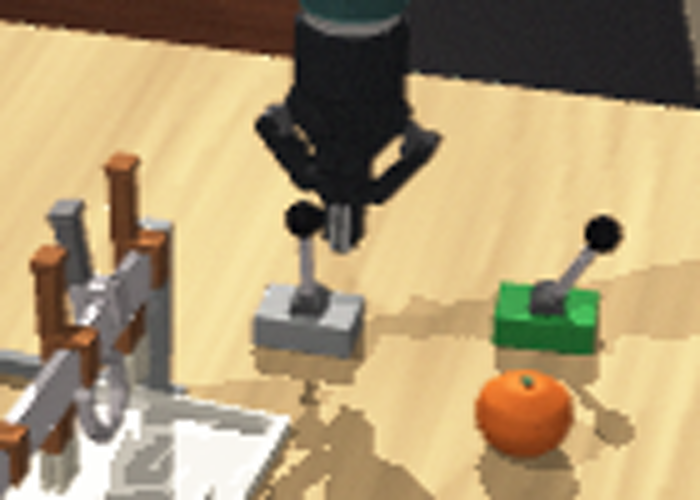

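Lever is moving, now about upright. Continue.

Request:
{"op": "step_arm", "data": {
  "series": [
    [0,0,0,0.003,0.012,0.003,1],
    [0,0,0,0,0.012,0.002,1],
    [0,0,0,0,0.008,0,1]
  ]
}}

```text
clock: 42.8
tool_pos: [565.2, -438.8, 66.2]
tool_rot: [[0.077, 0.997, -0.014], [0.997, -0.077, -0.003], [-0.004, -0.014, -1.0]]
contact_force: [-29.5, 1.5, 18.9]
opening: -0.1
```

Run:
```python
from h import *
go([570,-437,68],85.5)
cv2.imwrite("pics/sd30.png",cv2.resize(ctrl.snapshot("side")[140:240,290:430],None,fx=5,fy=5,interpolation=cv2.INTER_CUBIC))
```

```text
t 42.8 tcp [ 565.2 -438.8   66.2] F [-29.5   1.5  18.9] open -0.10199079468464596
[[0.077, 0.997, -0.014], [0.997, -0.077, -0.003], [-0.004, -0.014, -1.0]] [-42.7  31.6   1.   59.9  -0.7  51.7]
shift tool [ 2.2  4.7 -1.9] heading 85.58 wz 0.0013 tilt wx,wy [-0.0142  0.004 ]
```

View pics/sd30.png

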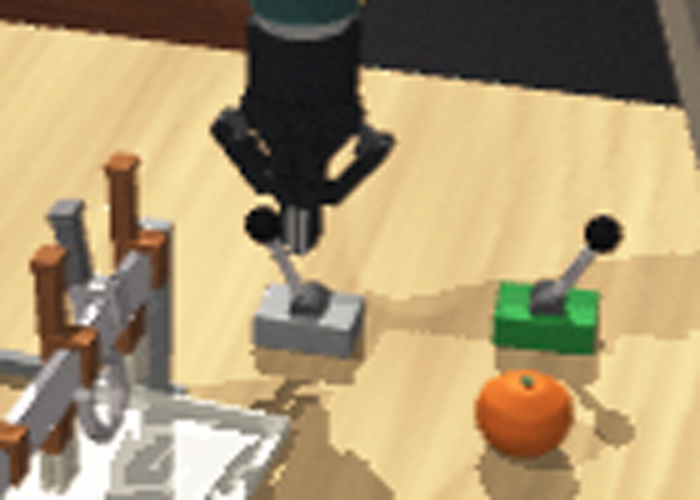

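Request:
{"op": "step_arm", "data": {
  "series": [
    [0,0,0,0,0.003,-0.002,1],
    [0,0,0,0,0.003,-0.001,1],
    [0,0,0,0,-0.01,-0.005,1],
    [0,0,0,0,-0.03,-0.01,1],
    [0,0,0,0,-0.03,-0.04,1],
    [0,0,0,0,-0.03,-0.05,1],
    [0,0,0,0,-0.03,-0.05,1],
    [0,0,0,0,0,-0.04,1]
  ]
}}

```text
clock: 43.85
tool_pos: [436.8, -425.8, 267.5]
tool_rot: [[0.079, 0.996, -0.031], [0.997, -0.079, 0.005], [0.002, -0.031, -1.0]]
contact_force: [0.8, -0.5, -0.8]
opening: 0.1
```

Run:
```python
from h import *
st()
cv2.imwrite("pics/sd31.png",cv2.resize(ctrl.snapshot("side")[140:310,200:420],None,fx=3.5,fy=3.5,interpolation=cv2.INTER_CUBIC))
s=ctrl.snapshot("scene");cv2.imwrite("pics/sc31f.png",s);cv2.imwrite("pics/sc31.png",cv2.resize(s[210:390,130:400],None,fx=2.9,fy=2.9,interpolation=cv2.INTER_CUBIC))
```

```text
t 43.85 tcp [ 436.8 -425.8  267.5] F [ 0.8 -0.5 -0.8] open 0.14634989374732021
[[0.079, 0.996, -0.031], [0.997, -0.079, 0.005], [0.002, -0.031, -1.0]] [-49.8  14.4   1.   77.9  -1.2  44.8]
```

View pics/sd31.png

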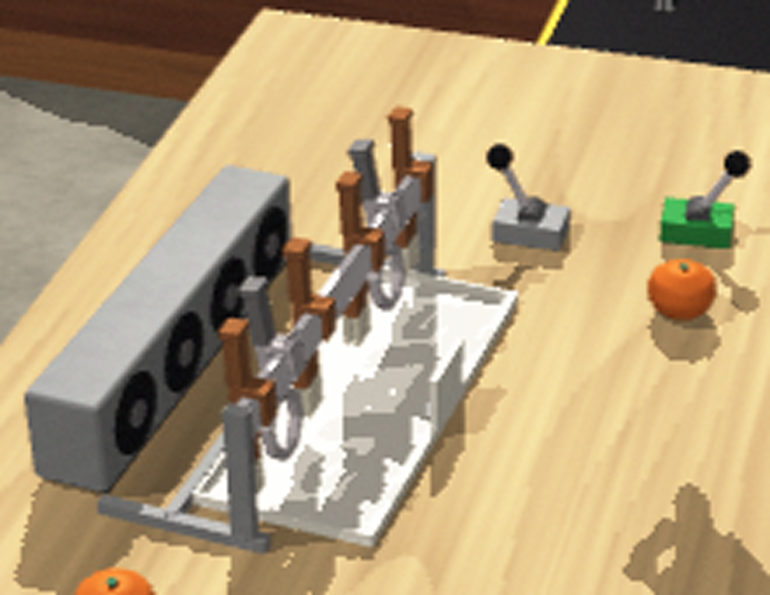

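View pics/sc31.png

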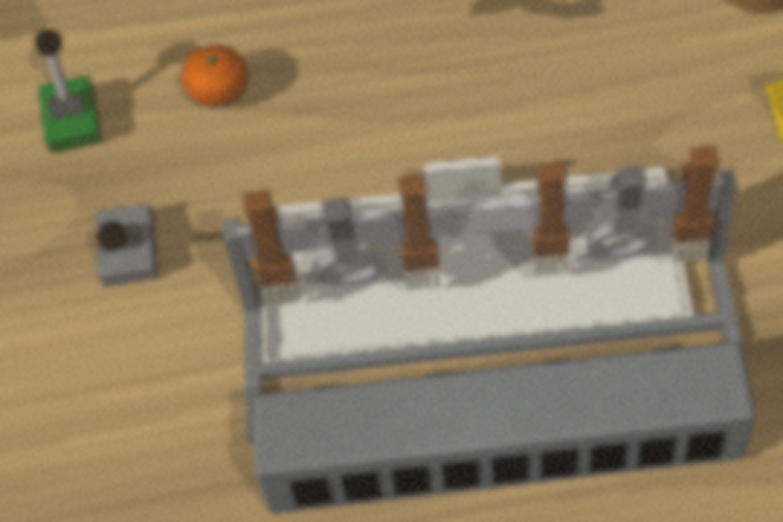

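Run:
```python
from h import *
P,e=tri((130+112/2.9,210+236/2.9),(200+499/3.5,140+157/3.5));print(P,e)
A=np.array([525.2,-435.3,83.7]);d=np.linalg.norm((P-A)[[0,2]]);print(d)
for L in (62,66,70): print(L,2*np.arcsin(d/2/L))
```

```text
[ 592.11653368 -434.64248221   83.41068257] 3.4472514503105463
66.91715911353768
62 1.140053356484609
66 1.0632811851305475
70 0.9967064495196156
```

Run:
```python
from h import *
im=cv2.imread("pics/sc31f.png");cv2.imwrite("pics/z3.png",cv2.resize(im[150:340,350:530],None,fx=3,fy=3))
```

```text
(no output)
```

View pics/z3.png

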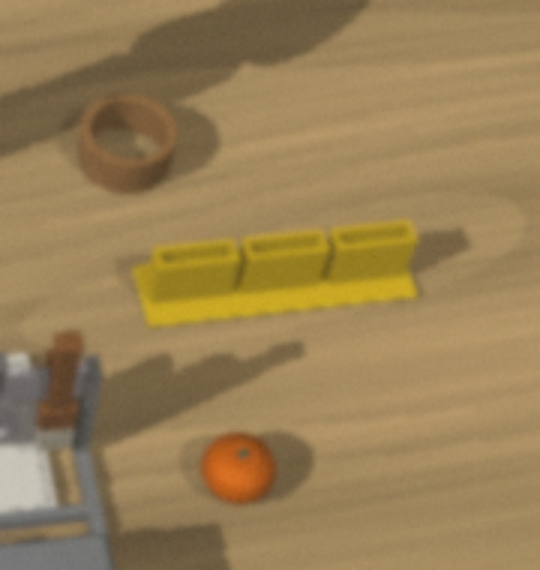

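The caddy is empty, the gauges hang still, the tray is home and the lever is on. I'm handing the job in.

Run:
```python
from bench import ctrl
print(ctrl.sign_off())
```

```text
the job is handed in; nothing more can be done
None
```

The job is done and handed in at about 44 s of the 210 s allowed. The hand-in reports no verdict, so what follows is what my own last checks showed.

- **Tray:** I pulled it square by its handle, then pushed it against the back stop. It was later knocked about 13 mm sideways. At my last measurement, just before the switch, the handle was at x ≈ -92 mm, y ≈ -11 to -15 mm in the rack's frame. That is inside the limits, so I left it, and the final picture shows it in the same place.
- **Gauges:** There were only two. They hang in the two outer gaps with stem and ring on the far side, leaning about 0.12 rad. All three caddy cups are empty.
- **Brushes:** All four still hang, within about 3 mm of where they started, which is the accuracy of my measurement.
- **Switch:** I pushed the grey-block lever, not the green one, until it hit its stop. Its knob moved 67 mm, which is about 1.0 rad.
- **Bystanders and robot:** The nearer mandarin looks unmoved in the final picture. I did not measure the other mandarin or the tape roll, but the robot came near neither. It ended clear of everything.

No check failed. The only disagreement was one early rough reading of the tray handle after the knock (y about -15 mm), which I re-measured from two cameras.

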